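# Load three wheels on the painting rod

### The arm

A 6-joint arm with a two-finger parallel gripper is mounted at the origin on a cart in front of the work surface, level with it; the furniture and walls round the work are solid. World frame = base frame: x ahead of the robot, y to its left, z up, the work surface at z = 0. Lengths are in m, angles in rad, forces in N, time in s.
With the tool pointing down it reaches from about 0.275 to 1 m from the base axis. Payload 8.4 kg.
Tool frame: the origin (TCP) lies between the finger pads; the fingertips stand 8 mm ahead of it and the grasp point (between the pads) lies 11 mm behind it; y points along the fingers, x is the direction in which the jaws open and shut, and the axes are right-handed (so a half turn about y gives the same grasp; the last joint's range is limited). The gripper opens to 85 mm and grips with 20 to 120 N. Pads are 22 mm wide; open, the fingers measure 114 mm over their backs; the gripper's body (76 mm by 85 mm) begins 54 mm behind the grasp point. The pads swing forward as they close: fully open they stand 13 mm farther back than shut.
Start: joints at [1.174, 0.353, 1.633, -0, 1.155, -0.002], TCP at [0.24, 0.577, 0.239] pointing down, gripper open.
Joint ranges: [-2.63, 2.63], [-0.92, 2.1], [0.06, 2.66], [-1.3, 4.44], [0, 2.69], [-3.02, 3.02]. Speed limits (rad/s): [2.22, 2.22, 2.79, 3.14, 3.14, 3.14].

### API

Orientations are given as a unit quaternion [w, x, y, z].
In Python, from bench import robot gives the robot as it stands. The module is installed in compiled form; this text tells all that it offers.
- The arm moves only by the tool send_rows, never from a script. Its argument "motion" is a list of rows, each an object with "xyz": the shift along the tool's x, y, z in m, a list of three; "roll": the turn about the tool's y in degrees; "gripper": the finger opening in m, from 0 to 0.0854. A call has 1 to 12 rows; each row is the pose to reach, as a shift and turn from the pose commanded when the call began, along the tool's axes at that moment; what a row does not reach only later rows make up. A row lasts 1/10 s, in which the tool goes at most 50 mm and 8.59 degrees, less where a joint would pass 70% of its speed; a pose out of reach is approached as far as the arm can. A call with a gripper value outside its range is refused whole. The fingers move at their own pace and stop on an object; the grip force is fixed at half the most. Time passes only in rows, so rows that repeat a pose let the fingers close. It gives the time, the measured TCP pose, the force and the opening at its end, in the units of the state.
- robot.get_obs(): the state, without advancing time (a new reading comes with each control period).
- robot.camera(name): name is "side" or "top" or "wrist"; returns a dict with "pixels" (400x640x3 uint8, blue, green, red), "fx", "fy", "cx", "cy" (pixels), "R" (3x3) and "t" (3): a world point X has camera coordinates R X + t; the wrist camera has in their place "tool_from_camera" (4x4, takes a point from camera to tool coordinates, whose origin is the TCP and whose axes are the tool frame's). Camera axes: x right, y down, z forward; pixel columns grow to the right and rows downward; lengths in m; the calibration is good to about 2 mm. A picture is of the moment at which its call begins: read the wrist's pose just before it. There is no depth.
- robot.finish_job(): hands the job in, once; it reports no verdict.
Trained networks look in a picture, given as the dict that the camera call returned (one of the last four; its "shot" number tells which), for a name from the list of things; names that differ only in an ending like _2 or _b are one class to them, and where a whole thing is asked for, a point or a joint stands for the part that bears it (a point fixed in the world has none). Each returns a list of dicts, best first, with "p" (0 to 1); they miss things now and then, are a little off and sometimes report something else, mostly with a low value. They report only what shows in the picture. A call takes as long as a camera call.
- robot.recognise(label, picture): "at" ([column, row] in pixels, amid what is visible of it).
- robot.trace(label, picture): "region" (400x640 bool, what is visible of it) and "at" ([column, row] in pixels, amid what is visible of it).
- robot.pinpoint(label, picture): "at" ([column, row] in pixels: a listed point, or the origin of a listed thing).
The state is a dict: "clock": time; "joint_pos": joint angles; "joint_vel": joint speeds; "joint_torque": joint torques, N m; "position": TCP position; "ee_rot": TCP orientation; "force": force on the tool from outside, world axes, zero at the start; "wrist_torque": the same for the moment, N m; "gripper_width": finger opening in m.
Only numpy, scipy, OpenCV 4.12 (cv2) and the standard library are available. Lean on these libraries where they do the work, as an engineer would, in place of code of your own. Each camera call takes 0.05 s, during which the arm holds its last target.

### The job

Take the painting rod by its wooden handle off its two-fork stand, thread it through the three wooden wheels standing in the trough and keep pushing, firmly but gently, until the wheels are pressed together between the rod's collar and the sprung end stop and the stop has given way a few millimetres (about 10 N), without bottoming its spring. Then lift the wheels off together as a stack and lay the loaded rod back level in both forks of the stand, with the wheels still together up against the collar, and let go.

Things in the scene. Friction and masses are not known exactly. Their poses are not given: they have to be found in the camera images.
- rod_handle (a point): centre of the painting rod's dark wooden handle (52 long, 22 wide, 26 high; grasp across the width from above). x = along the rod to its tip, z up at the start. Along x from here: handle ends at +26, neck 10 dia, collar (24 dia, 6 thick) with its front face at +86, rod 10 dia to +198, cone to a blunt 4 mm point at +216. Rod and handle weigh 75 g.
- rod: the same painting rod; the origin lies on the rod's axis in the front face of the collar, 86 mm from the handle's centre; x = along the rod to its tip
- rack_mouth (a point): point on the wheels' common axis at the open near end of the V-trough rack, 38 mm above the table. x = along the trough inward, the way to push; z up. Rack fixed, 170 long, 74 wide, flanks end below the axis. The wheels stand in the first 75 mm; beyond them is a sprung end stop (see wheel_c).
- wheel_a: wooden wheel standing on edge in the trough, nearest the mouth: 44 outside diameter, 16 thick, plain bore 14, about 30 g. Origin at its centre, x = its axis, along the trough. Loose, slides easily along the trough. Gaps of a few mm lie between the wheels
- wheel_b: the middle wheel, the same as wheel_a
- wheel_c: the innermost wheel, the same as wheel_a. Beyond it is the steel end stop, its face anywhere from 76 to 111 mm inward of the mouth: not measured, to be felt. Its plate has an 18 mm slot, open at the top, that the rod passes and is lifted out of. It yields along x against a spring of 2.5 N/mm and bottoms at 10 mm (25 N); over 18 N is too much
- stand_seat (a point): where the collar's front face belongs in the two-fork stand (10 mm either way along x will do), on the rod's axis, 75 mm above the table. x = the way the tip points, z up. Fixed stand; 90-degree V forks of 8 mm wire, open upward, at x = -35 (under the neck) and +95 (under the rod near its tip); their arms end 12 mm above the axis, 42 mm apart

How it is judged:
By the outcome, as a careful person would: the job done as asked, in the order asked, and still so for the second after the job is handed in, with the robot touching nothing.
It also fails if it takes over 61 s, if anything falls off the work surface, if the arm or the gripper's body presses on something with over 40 N, if the wrist force passes 120 N, or if a joint passes its speed limit or range.

## Working session

There is one attempt and no reset: what is moved stays moved. The work goes in short steps, Python scripts to look and compute and a tool call to move; the robot and the scene stay as the last step left them, time stands still between calls to the robot, and variables do not carry over. Pictures are saved under pics/ and viewed, and the job is handed in when it is done.

Besides the shell and the picture viewer there is one more tool, called as a command line: name --argument value ..., lists and objects as JSON in quotes. send_rows: Moves the arm, as the interface text tells. Its arguments: {"type":"object","properties":{"motion":{"type":"array"}},"required":["motion"]}

```bash
mkdir -p pics; ls; cat > h.py <<'E'
from bench import robot
import numpy as np, cv2
np.set_printoptions(precision=4,suppress=True)
def ray(c,px):
    d=np.array([(px[0]-c['cx'])/c['fx'],(px[1]-c['cy'])/c['fy'],1.])
    R=np.array(c['R']);t=np.array(c['t'])
    return -R.T@t, R.T@d
def tri(obs):
    A=np.zeros((3,3));b=np.zeros(3)
    for c,px in obs:
        o,d=ray(c,px);d=d/np.linalg.norm(d);P=np.eye(3)-np.outer(d,d);A+=P;b+=P@o
    X=np.linalg.solve(A,b)
    return X,[proj(c,X)-np.array(px) for c,px in obs]
def proj(c,X):
    p=np.array(c['R'])@X+np.array(c['t']);return np.array([c['fx']*p[0]/p[2]+c['cx'],c['fy']*p[1]/p[2]+c['cy']])
def plane(c,px,z):
    o,d=ray(c,px);return o+d*(z-o[2])/d[2]
E
python3 - <<'E'
from h import *
o=robot.get_obs();print(o)
for n in ['side','top','wrist']:
    c=robot.camera(n)
    cv2.imwrite(f'pics/{n}0.png',c['pixels'])
    print(n,{k:v for k,v in c.items() if k!='pixels'})
    for l in ['rod_handle','rod','rack_mouth','wheel_a','stand_seat']:
        try: print(l,[(np.round(d['at'],1),round(d['p'],2)) for d in robot.pinpoint(l,c)])
        except Exception as e: print(l,e)
E
```

```text
pics
{'clock': 0.0, 'joint_pos': array([ 1.1736,  0.3537,  1.6341,  0.0001,  1.1552, -0.0024]), 'joint_vel': array([-0.0016,  0.0003,  0.0002, -0.0007, -0.0002, -0.0008]), 'joint_torque': array([  0.0002, -60.5231, -34.2079,   0.0003,   0.0088,   0.    ]), 'position': array([0.2402, 0.5765, 0.2386]), 'ee_rot': array([-0.5881,  0.5886,  0.3918, -0.3926]), 'force': array([0.0186, 0.2905, 0.3991]), 'wrist_torque': array([-0.0075, -0.0099,  0.014 ]), 'gripper_width': 0.08533308395907535}
side {'fx': 475.99243445285026, 'fy': 475.99243445285026, 'cx': 313.4534291942775, 'cy': 199.74000599414305, 'R': array([[-0.9976,  0.0671,  0.0183],
       [ 0.0269,  0.6145, -0.7885],
       [-0.0641, -0.7861, -0.6148]]), 't': array([0.5263, 0.1044, 1.0865]), 'shot': 1}
rod_handle [(array([336.9, 152.1]), 0.57)]
rod [(array([329.7, 172.9]), 0.65)]
rack_mouth [(array([273.7, 272.2]), 0.74), (array([272.3, 289.4]), 0.72)]
wheel_a [(array([276.9, 294.3]), 0.85), (array([271. , 278.2]), 0.62), (array([271.5, 285.7]), 0.47)]
stand_seat [(array([329. , 171.3]), 0.95), (array([271.9, 278.3]), 0.61)]
top {'fx'
[... 241 characters left out ...]
  0.9918]), 'shot': 2}
rod_handle [(array([411.5, 235.1]), 0.88)]
rod [(array([374.1, 227.4]), 0.79)]
rack_mouth [(array([243.6, 166.2]), 0.77), (array([409.2, 235.1]), 0.58)]
wheel_a [(array([229.5, 170.5]), 0.68), (array([219.5, 175.8]), 0.62), (array([238.8, 171. ]), 0.6)]
stand_seat [(array([372.2, 226.7]), 0.81)]
wrist {'fx': 342.4661910047289, 'fy': 342.4661910047289, 'cx': 327.18623905009355, 'cy': 201.1806608685114, 'tool_from_camera': array([[ 1.    , -0.0001,  0.0003,  0.0003],
       [-0.0003, -0.3093,  0.951 , -0.1344],
       [ 0.    , -0.951 , -0.3093,  0.0789],
       [ 0.    ,  0.    ,  0.    ,  1.    ]]), 'shot': 3}
rod_handle []
rod []
rack_mouth []
wheel_a []
stand_seat []
```

View images.

View pics/side0.png

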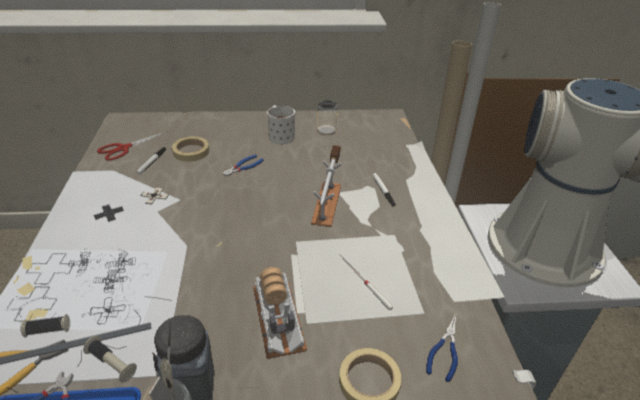

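View pics/top0.png

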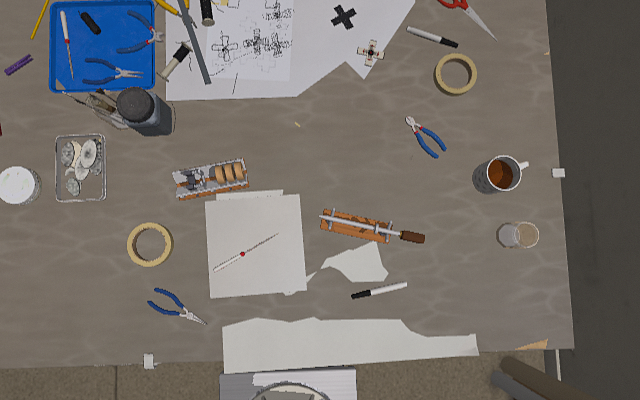

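View pics/wrist0.png

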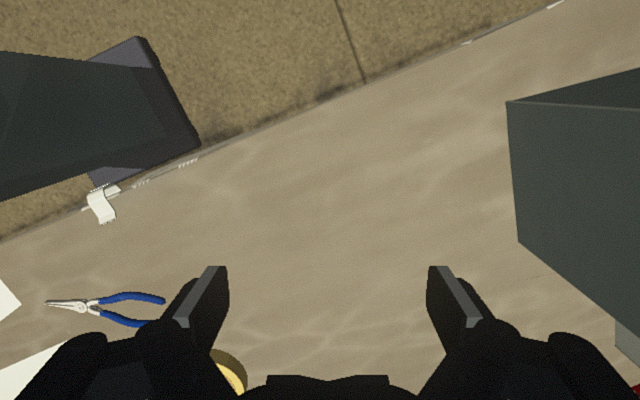

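```bash
cat > m.py <<'E'
from h import *
import sys
s=robot.camera('side');t=robot.camera('top')
for l in ['rod_handle','rod','rack_mouth','wheel_a','stand_seat']:
    a=robot.pinpoint(l,s);b=robot.pinpoint(l,t)
    for i in a:
        for j in b:
            X,r=tri([(s,i['at']),(t,j['at'])])
            e=max(np.abs(r).max(axis=1))
            if e<4: print(l,np.round(i['at'],1),np.round(j['at'],1),round(i['p'],2),round(j['p'],2),X,round(e,1))
E
python3 m.py
python3 - <<'E'
from h import *
im=cv2.imread('pics/top0.png')
a=cv2.resize(im[140:210,160:260],None,fx=8,fy=8,interpolation=cv2.INTER_CUBIC);cv2.imwrite('pics/top_rack.png',a)
a=cv2.resize(im[195:255,310:435],None,fx=6,fy=6,interpolation=cv2.INTER_CUBIC);cv2.imwrite('pics/top_stand.png',a)
im=cv2.imread('pics/side0.png')
a=cv2.resize(im[255:360,240:320],None,fx=5,fy=5,interpolation=cv2.INTER_CUBIC);cv2.imwrite('pics/side_rack.png',a)
a=cv2.resize(im[140:230,300:360],None,fx=6,fy=6,interpolation=cv2.INTER_CUBIC);cv2.imwrite('pics/side_stand.png',a)
E
```

```text
rod_handle [335.2 154. ] [409.2 235.1] 0.7 0.63 [ 0.4541 -0.2802  0.0793] 0.1
rod [331.1 172.9] [377.1 228.7] 0.76 0.71 [ 0.4708 -0.2108  0.0685] 0.0
rack_mouth [271.6 271.9] [246.  166.4] 0.95 0.7 [0.6224 0.0862 0.038 ] 2.1
wheel_a [272.5 292.9] [220.5 172.4] 0.62 0.74 [0.615  0.1448 0.0404] 0.7
wheel_a [272.5 292.9] [243.5 174.7] 0.62 0.62 [ 0.6168  0.0991 -0.012 ] 0.7
wheel_a [272.5 292.9] [226.8 170.1] 0.62 0.59 [0.6188 0.1328 0.0277] 1.0
wheel_a [272.7 279.5] [220.5 172.4] 0.58 0.74 [0.6118 0.1386 0.0705] 1.7
wheel_a [272.7 279.5] [243.5 174.7] 0.58 0.62 [0.6133 0.0939 0.0218] 1.7
wheel_a [272.7 279.5] [226.8 170.1] 0.58 0.59 [0.6154 0.1269 0.0586] 0.0
wheel_a [269.6 286.7] [220.5 172.4] 0.49 0.74 [0.6164 0.1418 0.0539] 2.6
wheel_a [269.6 286.7] [243.5 174.7] 0.49 0.62 [0.6183 0.0965 0.0031] 2.6
wheel_a [269.6 286.7] [226.8 170.1] 0.49 0.59 [0.6202 0.1299 0.0414] 0.9
stand_seat [327.9 171.4] [371.6 225.3] 0.58 0.86 [ 0.4795 -0.1968  0.0828] 0.5
```

View pics/top_rack.png

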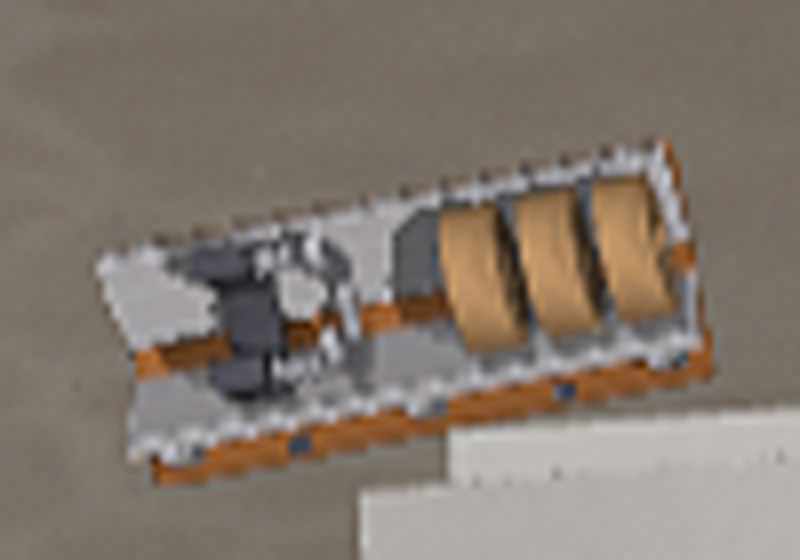

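View pics/top_stand.png

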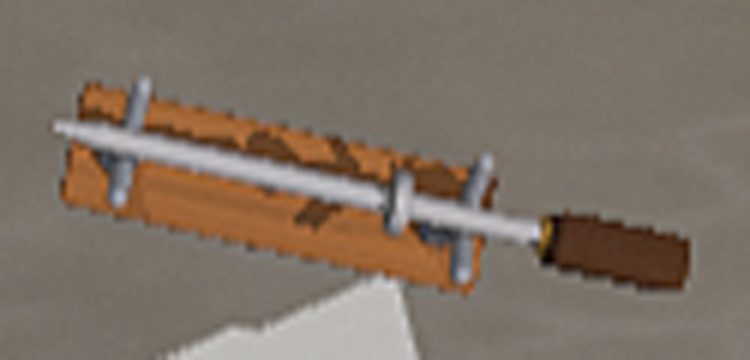

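View pics/side_rack.png

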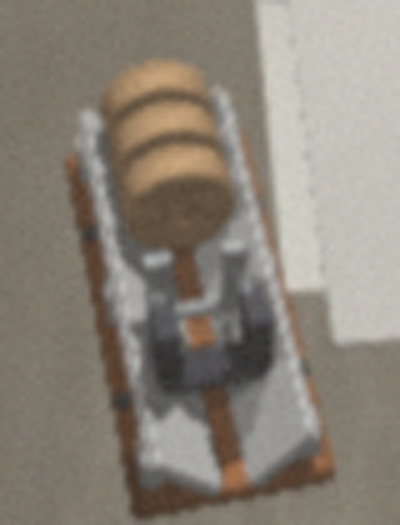

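View pics/side_stand.png

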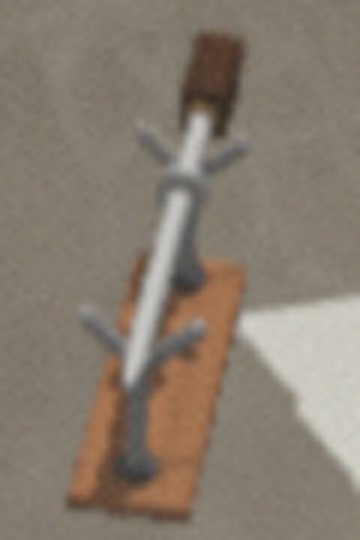

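```bash
cat >> h.py <<'E'
from scipy.spatial.transform import Rotation as Ro
def toolR(o=None):
    o=o or robot.get_obs();q=o['ee_rot'];return Ro.from_quat([q[1],q[2],q[3],q[0]]).as_matrix()
def goal(xyz,tip,o=None):
    """shift in tool axes + roll deg to bring TCP to xyz with tool z along horizontal tip"""
    o=o or robot.get_obs();R=toolR(o)
    sh=R.T@(np.array(xyz)-o['position'])
    z=np.array([tip[0],tip[1],0.]);z/=np.linalg.norm(z)
    zt=R.T@z
    return sh, np.degrees(np.arctan2(zt[0],zt[2]))
def wcam(o,c):
    T=np.eye(4);T[:3,:3]=toolR(o);T[:3,3]=o['position']
    W=T@np.array(c['tool_from_camera']);Rw=W[:3,:3].T
    c['R']=Rw;c['t']=-Rw@W[:3,3];return c
E
python3 - <<'E'
from h import *
o=robot.get_obs();print(toolR(o))
t=robot.camera('top')
for p in [(320.3,216.0),(375.5,228.0),(412.5,237.2)]: print(plane(t,p,0.075))
tip,co,ha=[plane(t,p,0.075) for p in [(320.3,216.0),(375.5,228.0),(412.5,237.2)]]
print(np.linalg.norm(tip-ha),np.linalg.norm(co-ha))
d=(tip-ha)[:2];d/=np.linalg.norm(d);print('d',d,np.degrees(np.arctan2(d[1],d[0])))
# rack axis: groove ends from crop (scale 8, off 160,140)
g=[plane(t,(160+x/8,140+y/8),z) for x,y,z in [(685,255,0.008),(150,362,0.008)]]
print(g,np.linalg.norm(g[0]-g[1]));e=(g[1]-g[0])[:2];e/=np.linalg.norm(e);print(e,np.degrees(np.arctan2(e[1],e[0])))
print(goal([ha[0],ha[1],0.239],d,o))
E
```

```text
[[ 0.3846 -0.     -0.9231]
 [ 0.9231 -0.      0.3846]
 [-0.     -1.      0.    ]]
[ 0.5029 -0.0835  0.075 ]
[ 0.4724 -0.2062  0.075 ]
[ 0.4493 -0.2884  0.075 ]
0.21177382667950578 0.0853032164367463
d [0.2529 0.9675] 75.35347744242226
[array([0.6188, 0.0911, 0.008 ]), array([0.5907, 0.2512, 0.008 ])] 0.16257133698066345
[-0.1726  0.985 ] 99.93845969912337
(array([-0.7184,  0.0003, -0.5257]), np.float64(82.02540012976945))
```

```bash
python3 - <<'E'
from h import *
o=robot.get_obs()
print(goal([.611,.139,.25],[-.1726,.985],o))
E
```

```text
(array([-0.2617, -0.0107, -0.5105]), np.float64(57.439900399688156))
```

send_rows --motion '[{"xyz": [-0.02, -0.001, -0.04], "roll": 5}, {"xyz": [-0.045, -0.002, -0.085], "roll": 11}, {"xyz": [-0.07, -0.003, -0.13], "roll": 16}, {"xyz": [-0.092, -0.004, -0.175], "roll": 22}, {"xyz": [-0.115, -0.005, -0.22], "roll": 28}, {"xyz": [-0.138, -0.006, -0.265], "roll": 33}, {"xyz": [-0.16, -0.007, -0.31], "roll": 38}, {"xyz": [-0.183, -0.008, -0.355], "roll": 43}, {"xyz": [-0.206, -0.009, -0.4], "roll": 48}, {"xyz": [-0.23, -0.01, -0.445], "roll": 52}, {"xyz": [-0.25, -0.011, -0.485], "roll": 55}, {"xyz": [-0.262, -0.011, -0.51], "roll": 57.4}]'

```text
validation failed for argument at $.mo...
```

send_rows --motion '[{"xyz": [0, 0, 0], "roll": 0}, {"xyz": [0, 0, 0], "roll": 0}]'

```text
validation failed for argument at $.mo...
```

```bash
python3 - <<'E'
from h import *
o=robot.get_obs();print(o['clock'],o['position'],o['force'],toolR(o)[:,2],o['joint_pos'],abs(o['joint_vel']).max())
c=wcam(o,robot.camera('wrist'));cv2.imwrite('pics/w1.png',c['pixels'])
for l,z in [('rack_mouth',.038),('wheel_a',.038)]:
    for d in robot.pinpoint(l,c): print(l,np.round(d['at'],1),round(d['p'],2),plane(c,d['at'],z))
import pickle;pickle.dump(c,open('w1.pkl','wb'))
E
```

```text
1.55 [0.2404 0.5769 0.2393] [-0.5487  0.3036  0.792 ] [-0.9231  0.3846 -0.    ] [ 1.1736  0.353   1.6334 -0.      1.1552 -0.0024] 0.0014129900481186298
```

View pics/w1.png

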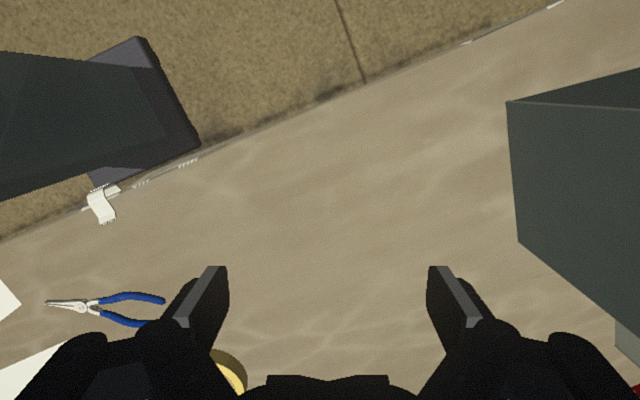

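send_rows --motion '[{"xyz": [-0.02, -0.001, -0.04], "roll": 5, "gripper": 0.085}, {"xyz": [-0.045, -0.002, -0.085], "roll": 11, "gripper": 0.085}, {"xyz": [-0.07, -0.003, -0.13], "roll": 16, "gripper": 0.085}, {"xyz": [-0.092, -0.004, -0.175], "roll": 22, "gripper": 0.085}, {"xyz": [-0.115, -0.005, -0.22], "roll": 28, "gripper": 0.085}, {"xyz": [-0.138, -0.006, -0.265], "roll": 33, "gripper": 0.085}, {"xyz": [-0.16, -0.007, -0.31], "roll": 38, "gripper": 0.085}, {"xyz": [-0.183, -0.008, -0.355], "roll": 43, "gripper": 0.085}, {"xyz": [-0.206, -0.009, -0.4], "roll": 48, "gripper": 0.085}, {"xyz": [-0.23, -0.01, -0.445], "roll": 52, "gripper": 0.085}, {"xyz": [-0.25, -0.011, -0.485], "roll": 55, "gripper": 0.085}, {"xyz": [-0.262, -0.011, -0.51], "roll": 57.4, "gripper": 0.085}]'

```text
clock: 2.9
position: [0.6125, 0.1359, 0.2505]
ee_rot: [-0.704, 0.705, 0.06, -0.06]
force: [-0.3, 0.7, 0.4]
gripper_width: 0.0849
```

send_rows --motion '[{"xyz": [0, 0, 0], "roll": 0, "gripper": 0.085}, {"xyz": [0, 0, 0], "roll": 0, "gripper": 0.085}]'

```text
clock: 3.1
position: [0.6103, 0.1386, 0.25]
ee_rot: [0.705, -0.704, -0.061, 0.061]
force: [-0.1, 0.2, -0.1]
gripper_width: 0.085
```

```bash
cat > w.py <<'E'
from h import *
import sys,pickle
n=sys.argv[1]
o=robot.get_obs();print(o['clock'],o['position'],o['force'],toolR(o)[:,2],o['joint_pos'],abs(o['joint_vel']).max(),o['gripper_width'])
c=wcam(o,robot.camera('wrist'));cv2.imwrite(f'pics/{n}.png',c['pixels'])
for a in sys.argv[2:]:
    l,z=a.split(':')
    for d in robot.pinpoint(l,c): print(l,np.round(d['at'],1),round(d['p'],2),plane(c,d['at'],float(z)))
pickle.dump(c,open(f'{n}.pkl','wb'))
E
python3 w.py w2 rack_mouth:.038 wheel_a:.038
```

```text
3.1 [0.6103 0.1386 0.25  ] [-0.1326  0.2306 -0.1483] [-0.1724  0.985   0.0003] [0.2206 0.3451 1.6201 0.0004 1.1771 0.0472] 0.031358451737222334 0.0849759131005818
wheel_a [330.5 164.4] 0.72 [0.6129 0.1457 0.038 ]
wheel_a [330.5 205.7] 0.68 [0.6208 0.1016 0.038 ]
wheel_a [330.9 182.3] 0.68 [0.6167 0.1271 0.038 ]
```

View pics/w2.png

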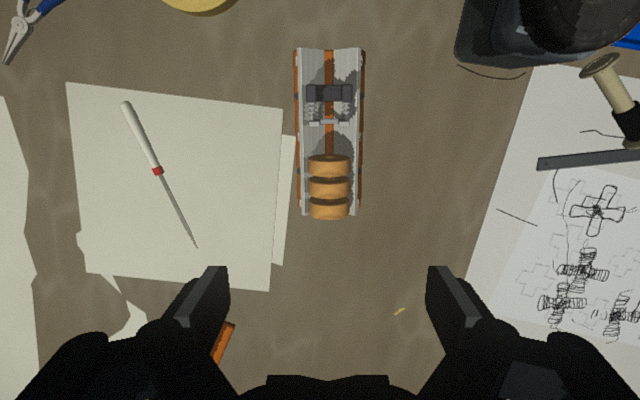

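```bash
python3 - <<'E'
from h import *
im=cv2.imread('pics/w2.png')
cv2.imwrite('pics/w2z.png',cv2.resize(im[40:225,280:380],None,fx=3.2*1.25,fy=3.2,interpolation=cv2.INTER_CUBIC))
cv2.imwrite('pics/w2z.png',cv2.resize(im[130:225,280:380],None,fx=6,fy=6,interpolation=cv2.INTER_CUBIC))
cv2.imwrite('pics/w2z2.png',cv2.resize(im[40:140,280:380],None,fx=6,fy=6,interpolation=cv2.INTER_CUBIC))
E
```

```text
(no output)
```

View pics/w2z.png

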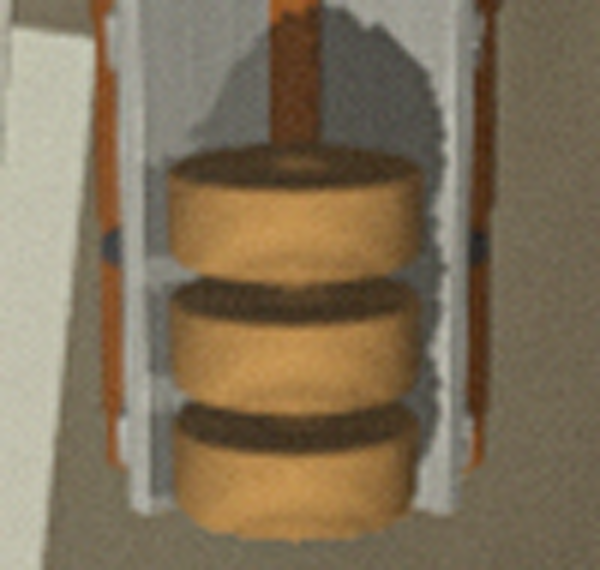

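View pics/w2z2.png

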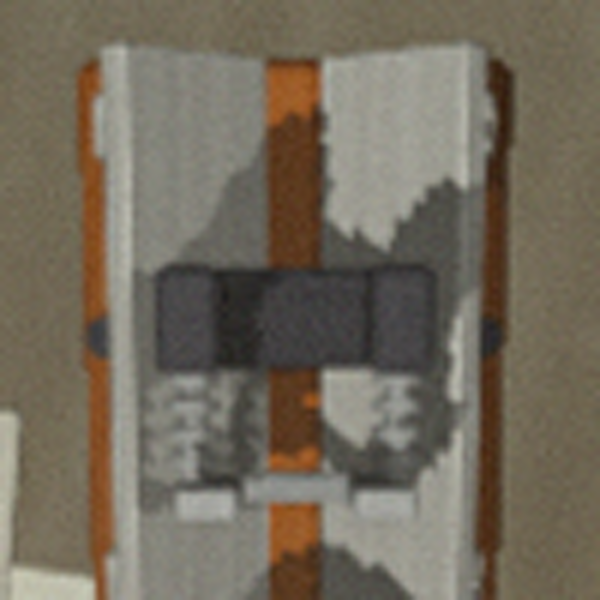

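```bash
python3 - <<'E'
from h import *
import pickle
c=pickle.load(open('w2.pkl','rb'))
P=lambda col,row,z: plane(c,(col,row),z)
near=P(328.85,215,.03);far=P(328.6,47.5,.03)
print(near,far,np.linalg.norm(near-far)); d=(far-near)/np.linalg.norm(far-near);print(d)
print('stop plate', [np.dot(P(328.7,121.5,z)-near,d) for z in (.038,.05,.06)])
for r in (164.4,182.3,205.7): print(np.dot(P(328.8,r,.038)-near,d))
# rear (far) top/near edges: wheel front-face top edges
for r in (130+90/6*1,): pass
o=robot.get_obs()
ha=np.array([.4493,-.2884]);dd=np.array([.2529,.9675])
v=ha-0.02*dd
print(goal([v[0],v[1],.23],dd,o))
E
```

```text
[0.6214 0.088  0.03  ] [0.5917 0.2548 0.03  ] 0.16947368945510813
[-0.1753  0.9845  0.    ]
stop plate [np.float64(0.10146235277920082), np.float64(0.10249141884678005), np.float64(0.10334897390309608)]
0.058363825893316394
0.039362109700447276
0.013544424447848018
(array([-0.241 ,  0.0202, -0.4119]), np.float64(24.716520581988217))
```

send_rows --motion '[{"xyz": [-0.018, 0, -0.03], "roll": 2, "gripper": 0.085}, {"xyz": [-0.041, 0, -0.07], "roll": 5, "gripper": 0.085}, {"xyz": [-0.065, 0, -0.11], "roll": 8, "gripper": 0.085}, {"xyz": [-0.089, 0, -0.15], "roll": 10, "gripper": 0.085}, {"xyz": [-0.112, 0, -0.19], "roll": 13, "gripper": 0.085}, {"xyz": [-0.136, 0, -0.23], "roll": 16, "gripper": 0.085}, {"xyz": [-0.16, 0, -0.27], "roll": 18, "gripper": 0.085}, {"xyz": [-0.183, 0, -0.31], "roll": 20, "gripper": 0.085}, {"xyz": [-0.207, 0, -0.35], "roll": 22, "gripper": 0.085}, {"xyz": [-0.227, 0, -0.383], "roll": 24, "gripper": 0.085}, {"xyz": [-0.233, 0, -0.394], "roll": 24.7, "gripper": 0.085}, {"xyz": [-0.233, 0, -0.394], "roll": 24.7, "gripper": 0.085}]'

```text
clock: 4.45
position: [0.4489, -0.2898, 0.2504]
ee_rot: [-0.701, 0.701, -0.091, 0.091]
force: [0.0, 0.5, 0.1]
gripper_width: 0.0851
```

send_rows --motion '[{"xyz": [0, 0, 0], "roll": 0, "gripper": 0.085}]'

```text
clock: 4.55
position: [0.4496, -0.2882, 0.2503]
ee_rot: [0.702, -0.701, 0.09, -0.09]
force: [0.5, 0.3, -0.0]
gripper_width: 0.0851
```

```bash
python3 w.py w3 rod_handle:.075 rod:.075 stand_seat:.075
python3 - <<'E'
import cv2
im=cv2.imread('pics/w3.png')
cv2.imwrite('pics/w3z.png',cv2.resize(im[0:290,250:410],None,fx=4,fy=2,interpolation=cv2.INTER_CUBIC))
E
```

```text
4.55 [ 0.4496 -0.2882  0.2503] [ 0.4685  0.3357 -0.0029] [0.253  0.9675 0.0006] [-0.5732  0.2006  1.8155  0.0007  1.1257 -0.3177] 0.01647509463760761 0.08512812311427244
rod_handle [331.  180.2] 0.95 [ 0.4533 -0.2895  0.075 ]
rod [330.9  83.8] 0.95 [ 0.4745 -0.2072  0.075 ]
stand_seat [332.2  77.6] 0.75 [ 0.4768 -0.2026  0.075 ]
```

View pics/w3.png

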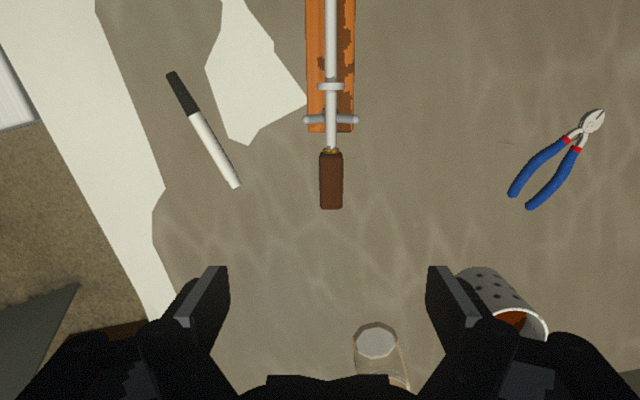

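View pics/w3z.png

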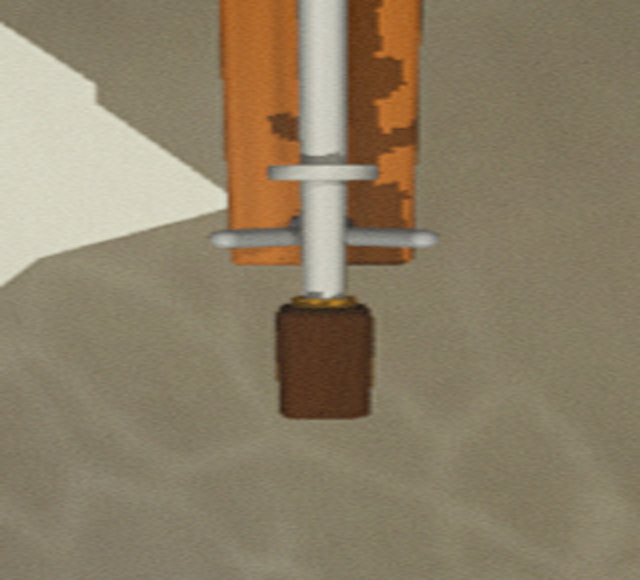

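send_rows --motion '[{"xyz": [0.001, 0.02, 0], "roll": 0, "gripper": 0.085}, {"xyz": [0.002, 0.055, 0], "roll": 0, "gripper": 0.085}, {"xyz": [0.003, 0.095, -0.001], "roll": 0, "gripper": 0.085}, {"xyz": [0.0037, 0.125, -0.001], "roll": 0, "gripper": 0.085}, {"xyz": [0.0037, 0.14, -0.001], "roll": 0, "gripper": 0.085}, {"xyz": [0.0037, 0.14, -0.001], "roll": 0, "gripper": 0.085}, {"xyz": [0.0037, 0.14, -0.001], "roll": 0, "gripper": 0.085}]'

```text
clock: 5.45
position: [0.453, -0.291, 0.1106]
ee_rot: [0.701, -0.701, 0.09, -0.09]
force: [0.6, -0.6, 0.3]
gripper_width: 0.0851
```

```bash
python3 w.py w4 rod_handle:.075 rod:.075
```

```text
5.45 [ 0.453  -0.291   0.1106] [ 0.562  -0.559   0.3461] [0.2532 0.9674 0.0001] [-0.5738  0.3824  1.9261  0.0001  0.8332 -0.3179] 0.020491344683035005 0.0850792006704007
rod_handle [327.9 238.9] 0.9 [ 0.4546 -0.2883  0.075 ]
rod [321.2  73.3] 0.74 [ 0.4728 -0.2062  0.075 ]
```

View pics/w4.png

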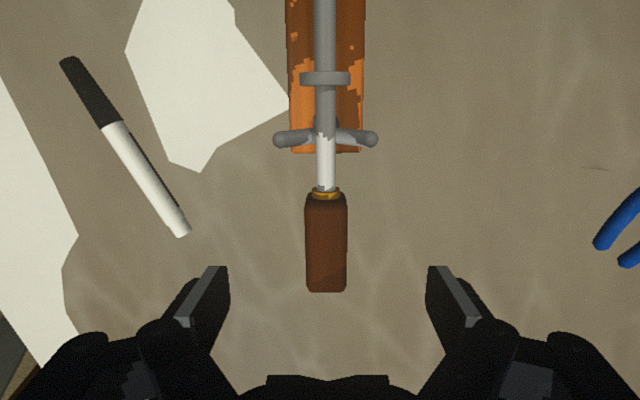

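send_rows --motion '[{"xyz": [0, 0.015, 0.001], "roll": 0, "gripper": 0.085}, {"xyz": [0, 0.035, 0.001], "roll": 0, "gripper": 0.085}, {"xyz": [0, 0.0485, 0.001], "roll": 0, "gripper": 0.085}, {"xyz": [0, 0.0485, 0.001], "roll": 0, "gripper": 0.085}, {"xyz": [0, 0.0485, 0.001], "roll": 0, "gripper": 0.01}, {"xyz": [0, 0.0485, 0.001], "roll": 0, "gripper": 0.01}, {"xyz": [0, 0.0485, 0.001], "roll": 0, "gripper": 0.01}, {"xyz": [0, 0.0485, 0.001], "roll": 0, "gripper": 0.01}, {"xyz": [0, 0.0485, 0.001], "roll": 0, "gripper": 0.01}, {"xyz": [0, 0.0485, 0.001], "roll": 0, "gripper": 0.01}, {"xyz": [0, 0.0485, 0.001], "roll": 0, "gripper": 0.01}, {"xyz": [0, 0.0485, 0.001], "roll": 0, "gripper": 0.01}]'

```text
clock: 6.8
position: [0.4526, -0.2904, 0.0619]
ee_rot: [0.701, -0.701, 0.091, -0.09]
force: [-2.4, 1.1, 4.5]
gripper_width: 0.021
```

```bash
python3 w.py w5 rod:.075; python3 - <<'E'
from h import *
s=robot.camera('side');cv2.imwrite('pics/s5.png',cv2.resize(s['pixels'][120:270,250:400],None,fx=4,fy=4))
E
```

```text
6.8 [ 0.4526 -0.2904  0.0619] [-2.3738  1.1341  4.526 ] [0.254  0.9672 0.    ] [-0.5732  0.4581  1.9521 -0.0001  0.7318 -0.3163] 0.002542761933881952 0.021030639115842693
rod [323.2  67.6] 0.63 [ 0.4739 -0.2063  0.075 ]
```

View pics/w5.png

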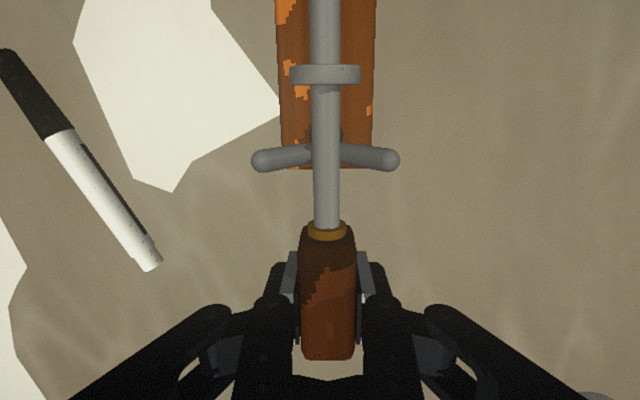

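View pics/s5.png

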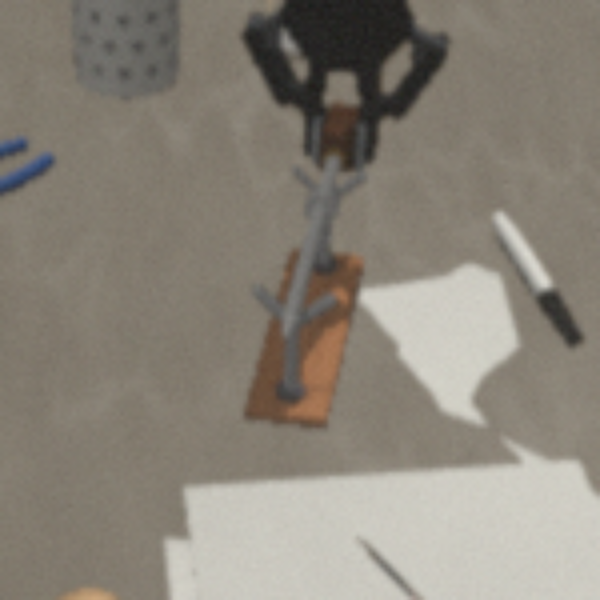

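send_rows --motion '[{"xyz": [0, -0.005, 0], "roll": 0, "gripper": 0.01}, {"xyz": [0, -0.015, 0], "roll": 0, "gripper": 0.01}, {"xyz": [0, -0.03, 0], "roll": 0, "gripper": 0.01}, {"xyz": [0, -0.05, 0], "roll": 0, "gripper": 0.01}, {"xyz": [0, -0.07, 0], "roll": 0, "gripper": 0.01}, {"xyz": [0, -0.08, 0], "roll": 0, "gripper": 0.01}, {"xyz": [0, -0.08, 0], "roll": 0, "gripper": 0.01}, {"xyz": [0, -0.08, 0], "roll": 0, "gripper": 0.01}]'

```text
clock: 7.75
position: [0.4527, -0.2903, 0.1416]
ee_rot: [-0.701, 0.701, -0.091, 0.091]
force: [-0.6, 0.9, -0.7]
gripper_width: 0.0212
```

```bash
python3 w.py w6 rod:.155; python3 - <<'E'
from h import *
s=robot.camera('side');cv2.imwrite('pics/s6.png',cv2.resize(s['pixels'][90:240,250:400],None,fx=4,fy=4))
im=cv2.imread('pics/w6.png')
cv2.imwrite('pics/w6z.png',cv2.resize(im[0:370,280:380],None,fx=7,fy=1.6,interpolation=cv2.INTER_CUBIC))
E
```

```text
7.75 [ 0.4527 -0.2903  0.1416] [-0.5783  0.9228 -0.7416] [ 0.2541  0.9672 -0.    ] [-0.5731  0.3368  1.9071  0.      0.8976 -0.3162] 0.014323137667374907 0.021159552114293215
rod [323.8  69.8] 0.81 [ 0.474 -0.207  0.155]
rod [328.1 290.4] 0.47 [ 0.4542 -0.2883  0.155 ]
```

View pics/w6z.png

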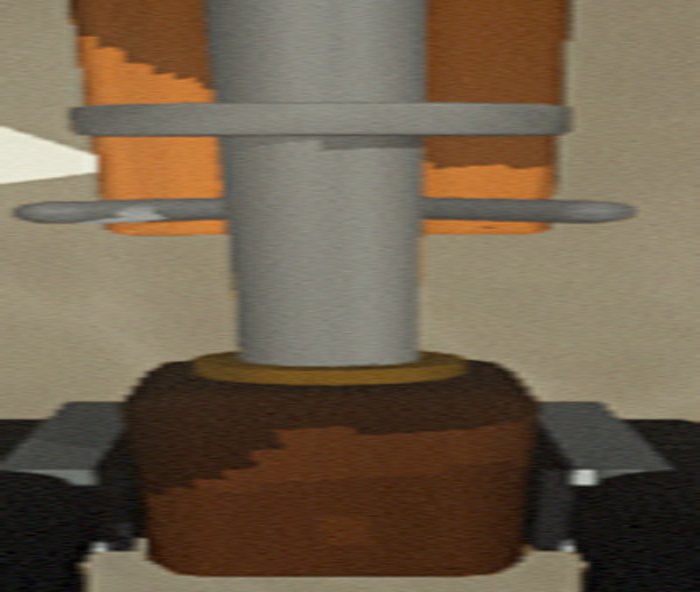

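View pics/s6.png

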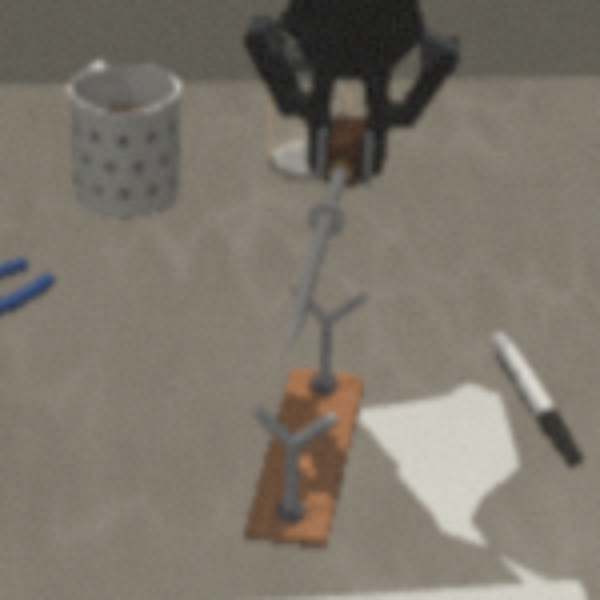

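```bash
python3 - <<'E'
from h import *
import pickle
c=robot.camera('wrist');T=np.array(c['tool_from_camera'])
def tool(col,row,y):
    d=T[:3,:3]@np.array([(col-c['cx'])/c['fx'],(row-c['cy'])/c['fy'],1]);o=T[:3,3];return o+d*(y-o[1])/d[1]
for col,row in [(327.1,290),(326.6,219),(325.2,75),(324.8,2)]: print('rod',tool(col,row,-.013)*1e3)
# rack in w2: tcp z .25
for col,row in [(328.85,215),(328.6,47.5)]: print('rack',tool(col,row,.22)*1e3)
E
```

```text
rod [  0.512  -13.       2.2126]
rod [  0.3241 -13.      33.1351]
rod [ -0.1158 -13.      84.4069]
rod [ -0.2031 -13.     105.8912]
rack [  2.2358 220.     -51.6316]
rack [  1.7398 220.     117.8575]
```

```bash
python3 - <<'E'
from h import *
a=np.radians(99.69)
print(goal([.6644,-.1563,.1416],[np.cos(a),np.sin(a)]))
E
```

```text
(array([ 0.1712, -0.0009,  0.1833]), np.float64(-24.409706495154776))
```

send_rows --motion '[{"xyz": [0.012, 0, 0.013], "roll": -2, "gripper": 0.01}, {"xyz": [0.034, 0, 0.037], "roll": -5, "gripper": 0.01}, {"xyz": [0.062, 0, 0.067], "roll": -9, "gripper": 0.01}, {"xyz": [0.09, 0, 0.097], "roll": -13, "gripper": 0.01}, {"xyz": [0.118, 0, 0.127], "roll": -17, "gripper": 0.01}, {"xyz": [0.143, 0.01, 0.153], "roll": -20.5, "gripper": 0.01}, {"xyz": [0.16, 0.03, 0.172], "roll": -23, "gripper": 0.01}, {"xyz": [0.169, 0.06, 0.181], "roll": -24.2, "gripper": 0.01}, {"xyz": [0.1712, 0.085, 0.1833], "roll": -24.4, "gripper": 0.01}, {"xyz": [0.1712, 0.1, 0.1833], "roll": -24.4, "gripper": 0.01}, {"xyz": [0.1712, 0.1, 0.1833], "roll": -24.4, "gripper": 0.01}, {"xyz": [0.1712, 0.1, 0.1833], "roll": -24.4, "gripper": 0.01}]'

```text
clock: 9.15
position: [0.665, -0.1567, 0.0421]
ee_rot: [0.705, -0.705, -0.06, 0.06]
force: [-1.6, 0.2, 0.2]
gripper_width: 0.021
```

```bash
python3 w.py w7 rod:.055; python3 - <<'E'
from h import *
import pickle
s=robot.camera('side');t=robot.camera('top');pickle.dump((s,t),open('st7.pkl','wb'))
cv2.imwrite('pics/s7.png',cv2.resize(s['pixels'][210:350,235:315],None,fx=5,fy=4.2,interpolation=cv2.INTER_CUBIC))
cv2.imwrite('pics/t7.png',cv2.resize(t['pixels'][130:215,165:365],None,fx=4,fy=6,interpolation=cv2.INTER_CUBIC))
E
```

```text
9.15 [ 0.665  -0.1567  0.0421] [-1.6033  0.2272  0.238 ] [-0.1681  0.9858  0.0001] [-0.2336  0.6572  1.6249  0.      0.8596 -0.4025] 0.026083194195653414 0.020962318562392918
rod [326.   67.6] 0.94 [ 0.6507 -0.0714  0.055 ]
```

View pics/s7.png

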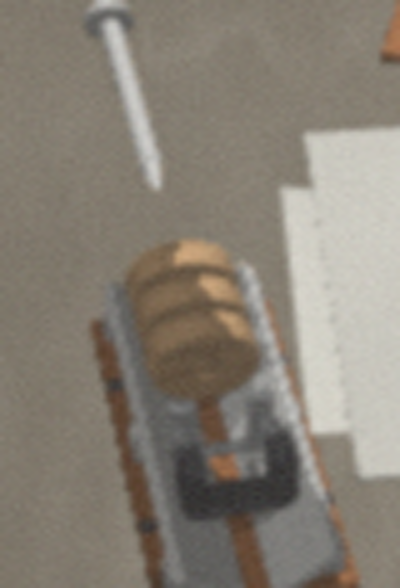

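View pics/t7.png

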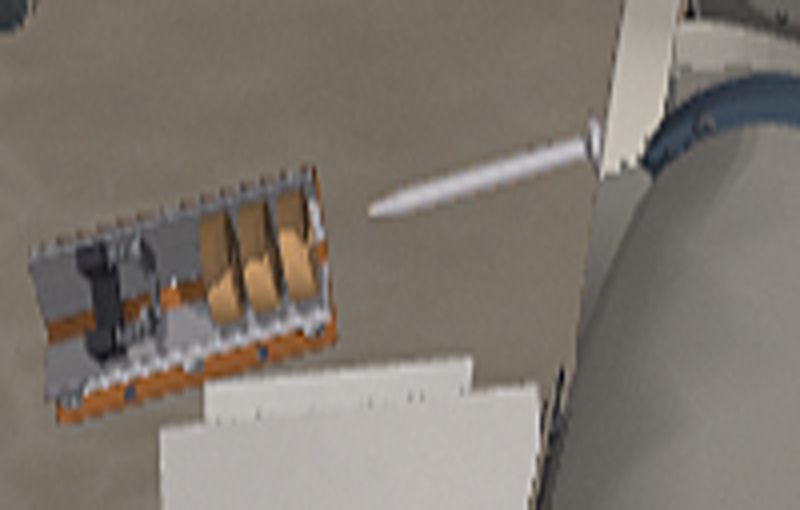

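View pics/w7.png

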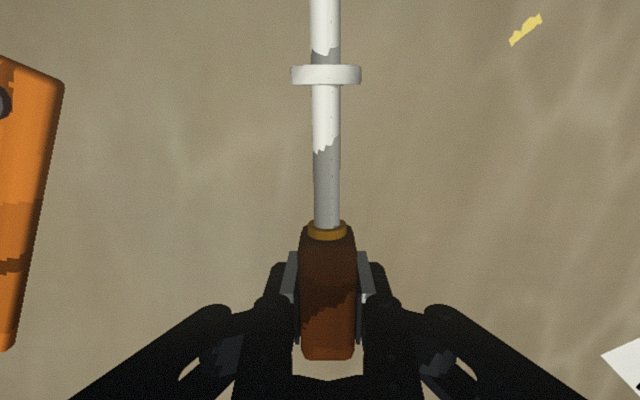

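```bash
python3 - <<'E'
from h import *
import pickle
s,t=pickle.load(open('st7.pkl','rb'))
o=robot.get_obs();R=toolR(o)
X,r=tri([(s,(266.2,254.4)),(t,(257.4,165.2))]);print(X,r)
print('tool',R.T@(X-o['position']))
X,r=tri([(s,(235+110/5,210+18/4.2)),(t,(165+592/4,130+145/6))]);print('collar',X,r, R.T@(X-o['position']))
# predicted tip, and rack pts
m=np.array([.6214,.088,.038]);d=np.array([-.1753,.9845,0])
tip=o['position']+R@np.array([-.00105,-.013,.218]);print('pred tip',tip)
n=np.array([.9845,.1753,0]);print('lateral rel rack pred',np.dot(tip-m,n),np.dot(X-m,n),'along',np.dot(tip-m,d))
for P in (tip,m,m+.16*d): print(proj(s,P),proj(t,P))
# wheel a top etc. observed: 
print('wheel a front center',proj(t,m+.0055*d+[0,0,0]),proj(t,m+.0055*d+[0,0,.022]))
for k in (0.,.17):
  for z in (0.0,.008): print('groove',k,z,proj(t,np.array([m[0],m[1],z])+k*d))
E
```

```text
[0.627  0.0568 0.0569] [array([0.8224, 0.1398]), array([ 0.0568, -0.7338])]
tool [-0.0023 -0.0138  0.2174]
collar [ 0.6491 -0.0718  0.0569] [array([0.6406, 0.1257]), array([ 0.0463, -0.6307])] [-0.002  -0.0136  0.0869]
pred tip [0.6281 0.0576 0.0561]
lateral rel rack pred 0.0012351882234554717 -0.0007211086629297158 along -0.031084594921935476
[266.4857 255.1006] [257.1426 164.0598]
[270.0492 272.1792] [245.0906 168.6303]
[285.7353 337.74  ] [177.3754 182.3431]
wheel a front center [242.7768 169.0989] [241.3351 167.4528]
groove 0.0 0.0 [247.355 171.328]
groove 0.0 0.008 [246.8919 170.7764]
groove 0.17 0.0 [178.0063 185.3917]
groove 0.17 0.008 [177.0063 184.9448]
```

```bash
cat > rel.py <<'E'
from h import *
# rod pose relative to rack line: lateral at tip, at collar; along of collar
def rel(o=None):
    o=o or robot.get_obs();R=toolR(o);m=np.array([.6214,.088,.038]);d=np.array([-.1753,.9845,0]);n=np.array([.9845,.1753,0])
    f=lambda z:o['position']+R@np.array([.0005-.0071*z,-.0133,z])
    a,b=f(.088),f(.218)
    print('t',o['clock'],'pos',o['position'],'F along/lat/z',np.round([o['force']@d,o['force']@n,o['force'][2]],2),'lat collar/tip mm',round((a-m)@n*1e3,2),round((b-m)@n*1e3,2),'collar s',round((a-m)@d*1e3,2),'tip s',round((b-m)@d*1e3,2),'axis z',round(a[2]*1e3,2))
if __name__=='__main__': rel()
E
python3 rel.py
```

```text
t 9.35 pos [ 0.6657 -0.1571  0.0433] F along/lat/z [ 0.53  0.08 -0.55] lat collar/tip mm 1.16 1.24 collar s -161.09 tip s -31.08 axis z 56.56
```

send_rows --motion '[{"xyz": [-0.001, 0.01, 0], "roll": 0, "gripper": 0.01}, {"xyz": [-0.0012, 0.018, 0], "roll": 0, "gripper": 0.01}, {"xyz": [-0.0012, 0.0185, 0], "roll": 0, "gripper": 0.01}, {"xyz": [-0.0012, 0.0185, 0], "roll": 0, "gripper": 0.01}, {"xyz": [-0.0012, 0.0185, 0], "roll": 0, "gripper": 0.01}]'

```text
clock: 9.85
position: [0.6638, -0.1569, 0.0233]
ee_rot: [0.705, -0.705, -0.06, 0.06]
force: [0.4, 0.6, -0.6]
gripper_width: 0.0212
```

```bash
python3 rel.py; python3 - <<'E'
from h import *
import pickle
s=robot.camera('side');t=robot.camera('top');pickle.dump((s,t),open('st8.pkl','wb'))
cv2.imwrite('pics/s8.png',cv2.resize(s['pixels'][210:350,235:315],None,fx=5,fy=4.2,interpolation=cv2.INTER_CUBIC))
E
python3 rel.py
```

```text
t 9.85 pos [ 0.6638 -0.1569  0.0233] F along/lat/z [ 0.53  0.46 -0.61] lat collar/tip mm -0.65 -0.62 collar s -160.51 tip s -30.51 axis z 36.56
t 9.95 pos [ 0.664  -0.1569  0.0235] F along/lat/z [-0.58  0.3  -1.47] lat collar/tip mm -0.52 -0.5 collar s -160.55 tip s -30.55 axis z 36.77
```

View pics/s8.png

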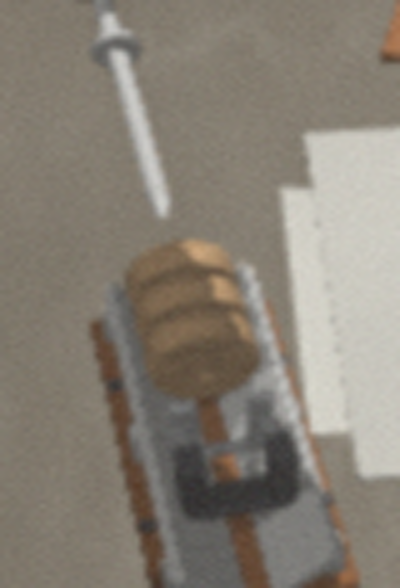

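send_rows --motion '[{"xyz": [0.0004, -0.001, 0.005], "roll": 0, "gripper": 0.01}, {"xyz": [0.0004, -0.001, 0.013], "roll": 0, "gripper": 0.01}, {"xyz": [0.0004, -0.001, 0.023], "roll": 0, "gripper": 0.01}, {"xyz": [0.0004, -0.001, 0.03], "roll": 0, "gripper": 0.01}, {"xyz": [0.0004, -0.001, 0.036], "roll": 0, "gripper": 0.01}, {"xyz": [0.0004, -0.001, 0.042], "roll": 0, "gripper": 0.01}, {"xyz": [0.0004, -0.001, 0.046], "roll": 0, "gripper": 0.01}, {"xyz": [0.0004, -0.001, 0.046], "roll": 0, "gripper": 0.01}]'

```text
clock: 10.75
position: [0.6563, -0.1109, 0.0243]
ee_rot: [0.705, -0.705, -0.06, 0.06]
force: [-0.0, 0.8, -0.8]
gripper_width: 0.0213
```

```bash
python3 rel.py; python3 - <<'E'
from h import *
import pickle
s=robot.camera('side');t=robot.camera('top')
cv2.imwrite('pics/s9.png',cv2.resize(s['pixels'][210:350,235:315],None,fx=5,fy=4.2,interpolation=cv2.INTER_CUBIC))
cv2.imwrite('pics/t9.png',cv2.resize(t['pixels'][130:215,165:365],None,fx=4,fy=6,interpolation=cv2.INTER_CUBIC))
E
python3 rel.py
```

```text
t 10.75 pos [ 0.6563 -0.1109  0.0243] F along/lat/z [ 0.77  0.13 -0.83] lat collar/tip mm -0.02 -0.06 collar s -113.89 tip s 16.11 axis z 37.58
t 10.85 pos [ 0.6565 -0.1115  0.0243] F along/lat/z [ 0.42  1.04 -0.55] lat collar/tip mm 0.05 0.05 collar s -114.56 tip s 15.44 axis z 37.59
```

View pics/s9.png

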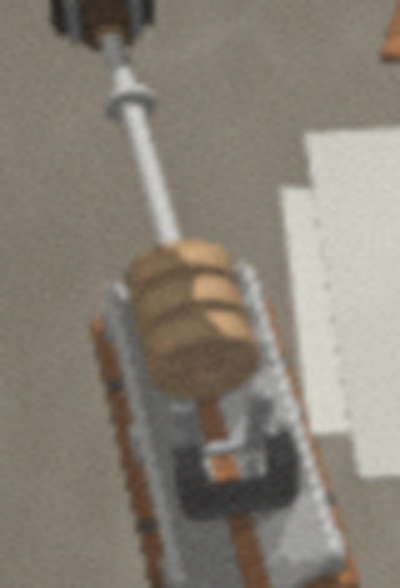

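View pics/t9.png

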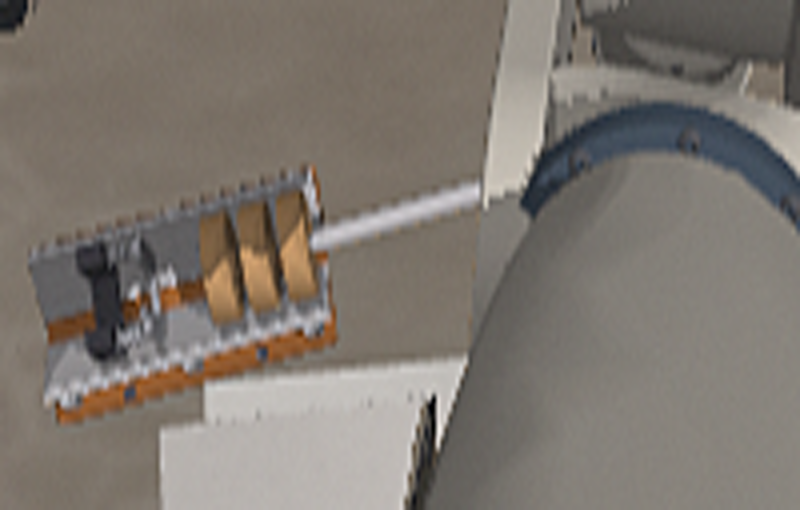

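send_rows --motion '[{"xyz": [0, 0, 0.004], "roll": 0, "gripper": 0.01}, {"xyz": [0, 0, 0.01], "roll": 0, "gripper": 0.01}, {"xyz": [0, 0, 0.017], "roll": 0, "gripper": 0.01}, {"xyz": [0, 0, 0.024], "roll": 0, "gripper": 0.01}, {"xyz": [0, 0, 0.031], "roll": 0, "gripper": 0.01}, {"xyz": [0, 0, 0.038], "roll": 0, "gripper": 0.01}, {"xyz": [0, 0, 0.045], "roll": 0, "gripper": 0.01}, {"xyz": [0, 0, 0.049], "roll": 0, "gripper": 0.01}, {"xyz": [0, 0, 0.05], "roll": 0, "gripper": 0.01}]'

```text
clock: 11.75
position: [0.6479, -0.0616, 0.0243]
ee_rot: [0.705, -0.705, -0.06, 0.06]
force: [-0.6, 0.4, -0.9]
gripper_width: 0.0213
```

```bash
python3 rel.py; python3 - <<'E'
from h import *
import pickle
s=robot.camera('side');t=robot.camera('top')
cv2.imwrite('pics/s10.png',cv2.resize(s['pixels'][210:350,235:315],None,fx=5,fy=4.2,interpolation=cv2.INTER_CUBIC))
cv2.imwrite('pics/t10.png',cv2.resize(t['pixels'][130:215,165:365],None,fx=4,fy=6,interpolation=cv2.INTER_CUBIC))
E
python3 rel.py
```

```text
t 11.75 pos [ 0.6479 -0.0616  0.0243] F along/lat/z [ 0.53 -0.48 -0.89] lat collar/tip mm 0.33 0.27 collar s -63.91 tip s 66.1 axis z 37.58
t 11.85 pos [ 0.648  -0.062   0.0243] F along/lat/z [-0.03 -0.03 -0.77] lat collar/tip mm 0.42 0.41 collar s -64.39 tip s 65.61 axis z 37.61
```

View pics/s10.png

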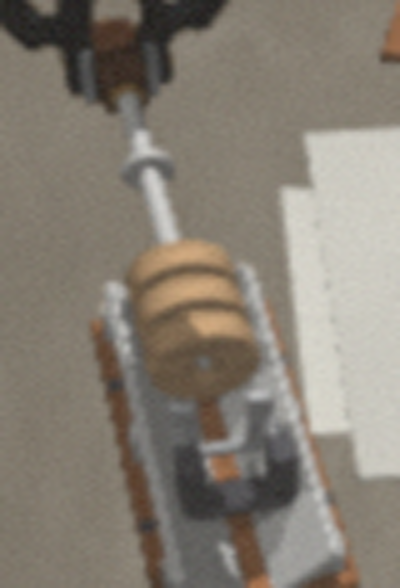

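View pics/t10.png

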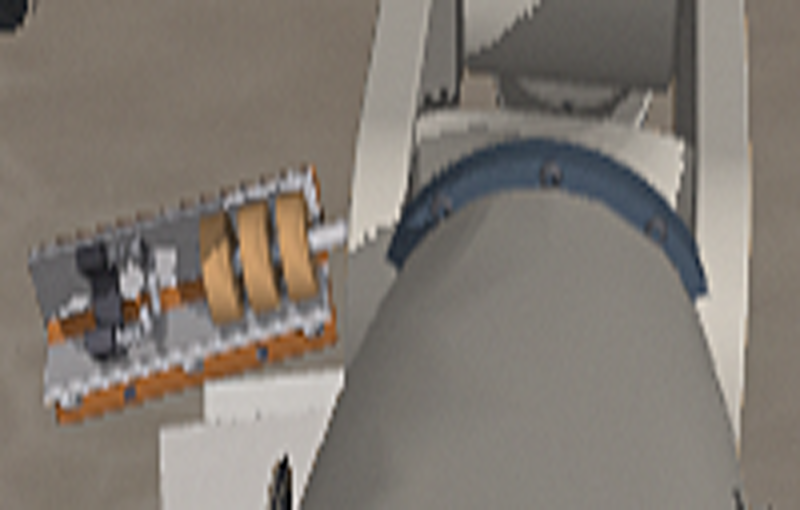

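send_rows --motion '[{"xyz": [-0.0002, 0, 0.004], "roll": 0, "gripper": 0.01}, {"xyz": [-0.0004, 0, 0.01], "roll": 0, "gripper": 0.01}, {"xyz": [-0.0005, 0, 0.017], "roll": 0, "gripper": 0.01}, {"xyz": [-0.0005, 0, 0.024], "roll": 0, "gripper": 0.01}, {"xyz": [-0.0005, 0, 0.031], "roll": 0, "gripper": 0.01}, {"xyz": [-0.0005, 0, 0.038], "roll": 0, "gripper": 0.01}, {"xyz": [-0.0005, 0, 0.045], "roll": 0, "gripper": 0.01}, {"xyz": [-0.0005, 0, 0.052], "roll": 0, "gripper": 0.01}, {"xyz": [-0.0005, 0, 0.058], "roll": 0, "gripper": 0.01}, {"xyz": [-0.0005, 0, 0.06], "roll": 0, "gripper": 0.01}, {"xyz": [-0.0005, 0, 0.06], "roll": 0, "gripper": 0.01}]'

```text
clock: 12.95
position: [0.6374, -0.0028, 0.0243]
ee_rot: [-0.705, 0.705, 0.06, -0.06]
force: [-0.4, -0.4, -1.2]
gripper_width: 0.0211
```

```bash
python3 rel.py; python3 w.py w11;  python3 - <<'E'
from h import *
s=robot.camera('side')
cv2.imwrite('pics/s11.png',cv2.resize(s['pixels'][210:350,235:315],None,fx=5,fy=4.2,interpolation=cv2.INTER_CUBIC))
E
python3 rel.py
```

```text
t 12.95 pos [ 0.6374 -0.0028  0.0243] F along/lat/z [-0.33 -0.46 -1.16] lat collar/tip mm 0.28 0.25 collar s -4.17 tip s 125.83 axis z 37.57
12.95 [ 0.6374 -0.0028  0.0243] [-0.3924 -0.4008 -1.157 ] [-0.1686  0.9857 -0.    ] [-0.0067  0.6284  1.7399 -0.0001  0.7733 -0.1761] 0.009737722697008844 0.021122793451734845
t 13.05 pos [ 0.6375 -0.0032  0.0243] F along/lat/z [ 1.05  0.44 -0.36] lat collar/tip mm 0.37 0.39 collar s -4.62 tip s 125.38 axis z 37.6
```

View pics/w11.png

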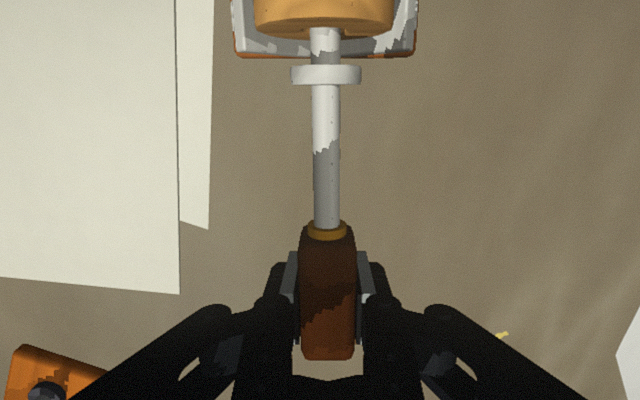

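View pics/s11.png

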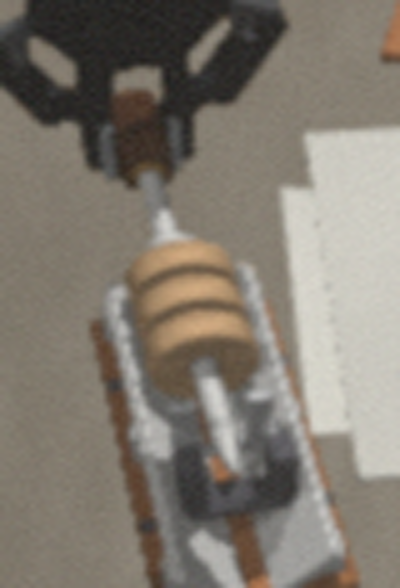

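send_rows --motion '[{"xyz": [-0.0002, 0, 0.002], "roll": 0, "gripper": 0.01}, {"xyz": [-0.0003, 0, 0.005], "roll": 0, "gripper": 0.01}, {"xyz": [-0.0003, 0, 0.008], "roll": 0, "gripper": 0.01}, {"xyz": [-0.0003, 0, 0.011], "roll": 0, "gripper": 0.01}, {"xyz": [-0.0003, 0, 0.014], "roll": 0, "gripper": 0.01}, {"xyz": [-0.0003, 0, 0.017], "roll": 0, "gripper": 0.01}, {"xyz": [-0.0003, 0, 0.02], "roll": 0, "gripper": 0.01}, {"xyz": [-0.0003, 0, 0.023], "roll": 0, "gripper": 0.01}, {"xyz": [-0.0003, 0, 0.026], "roll": 0, "gripper": 0.01}, {"xyz": [-0.0003, 0, 0.028], "roll": 0, "gripper": 0.01}]'

```text
clock: 14.05
position: [0.6323, 0.0247, 0.0243]
ee_rot: [-0.705, 0.705, 0.06, -0.06]
force: [-0.2, -0.8, -0.4]
gripper_width: 0.0215
```

```bash
python3 rel.py; python3 w.py w12;  python3 - <<'E'
from h import *
s=robot.camera('side')
cv2.imwrite('pics/s12.png',cv2.resize(s['pixels'][210:350,235:315],None,fx=5,fy=4.2,interpolation=cv2.INTER_CUBIC))
E
python3 rel.py
```

```text
t 14.05 pos [0.6323 0.0247 0.0243] F along/lat/z [-0.74 -0.29 -0.45] lat collar/tip mm 0.17 0.16 collar s 23.8 tip s 153.8 axis z 37.57
14.05 [0.6323 0.0247 0.0243] [-0.1524 -0.7802 -0.4481] [-0.1684  0.9857 -0.    ] [ 0.0368  0.6234  1.7505 -0.0001  0.7678 -0.1324] 0.029877082977238473 0.021518855200299718
t 14.15 pos [0.6324 0.0248 0.0243] F along/lat/z [ 0.06 -0.36 -0.1 ] lat collar/tip mm 0.22 0.22 collar s 23.82 tip s 153.82 axis z 37.59
```

View pics/s12.png

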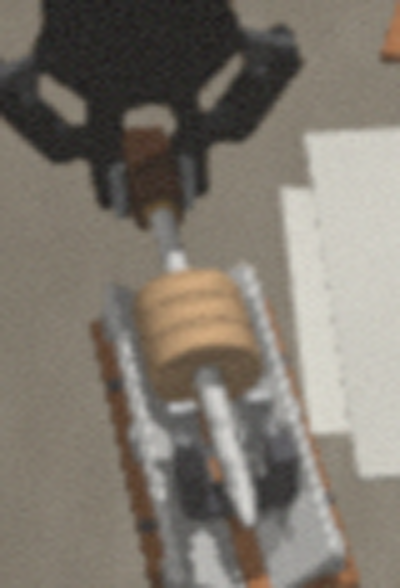

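View pics/w12.png

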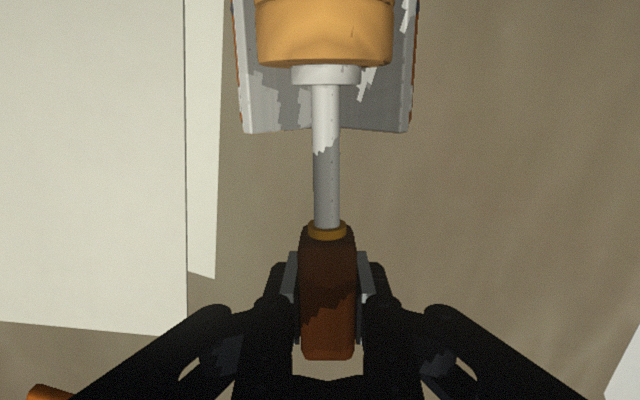

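send_rows --motion '[{"xyz": [0, 0, 0.0015], "roll": 0, "gripper": 0.01}, {"xyz": [0, 0, 0.003], "roll": 0, "gripper": 0.01}, {"xyz": [0, 0, 0.0045], "roll": 0, "gripper": 0.01}, {"xyz": [0, 0, 0.006], "roll": 0, "gripper": 0.01}, {"xyz": [0, 0, 0.006], "roll": 0, "gripper": 0.01}]'

```text
clock: 14.65
position: [0.6314, 0.0306, 0.0243]
ee_rot: [0.705, -0.705, -0.06, 0.06]
force: [-0.7, -0.3, -0.6]
gripper_width: 0.0213
```

send_rows --motion '[{"xyz": [0, 0, 0.0015], "roll": 0, "gripper": 0.01}, {"xyz": [0, 0, 0.003], "roll": 0, "gripper": 0.01}, {"xyz": [0, 0, 0.004], "roll": 0, "gripper": 0.01}, {"xyz": [0, 0, 0.004], "roll": 0, "gripper": 0.01}]'

```text
clock: 15.05
position: [0.6307, 0.0345, 0.0243]
ee_rot: [0.705, -0.705, -0.06, 0.06]
force: [-0.3, -0.1, -1.2]
gripper_width: 0.0212
```

send_rows --motion '[{"xyz": [0, 0, 0.0015], "roll": 0, "gripper": 0.01}, {"xyz": [0, 0, 0.003], "roll": 0, "gripper": 0.01}, {"xyz": [0, 0, 0.004], "roll": 0, "gripper": 0.01}, {"xyz": [0, 0, 0.004], "roll": 0, "gripper": 0.01}]'

```text
clock: 15.45
position: [0.6301, 0.0385, 0.0243]
ee_rot: [0.705, -0.705, -0.06, 0.06]
force: [0.0, -0.1, -0.4]
gripper_width: 0.0207
```

send_rows --motion '[{"xyz": [0, 0, 0.0015], "roll": 0, "gripper": 0.01}, {"xyz": [0, 0, 0.003], "roll": 0, "gripper": 0.01}, {"xyz": [0, 0, 0.004], "roll": 0, "gripper": 0.01}, {"xyz": [0, 0, 0.004], "roll": 0, "gripper": 0.01}]'

```text
clock: 15.85
position: [0.6294, 0.0424, 0.0243]
ee_rot: [0.705, -0.705, -0.06, 0.06]
force: [-0.1, 0.4, -1.3]
gripper_width: 0.0209
```

send_rows --motion '[{"xyz": [0, 0, 0.0015], "roll": 0, "gripper": 0.01}, {"xyz": [0, 0, 0.003], "roll": 0, "gripper": 0.01}, {"xyz": [0, 0, 0.004], "roll": 0, "gripper": 0.01}, {"xyz": [0, 0, 0.004], "roll": 0, "gripper": 0.01}]'

```text
clock: 16.25
position: [0.6287, 0.0464, 0.0243]
ee_rot: [0.705, -0.705, -0.06, 0.06]
force: [0.7, 1.1, -0.6]
gripper_width: 0.0214
```

send_rows --motion '[{"xyz": [0, 0, 0.0015], "roll": 0, "gripper": 0.01}, {"xyz": [0, 0, 0.003], "roll": 0, "gripper": 0.01}, {"xyz": [0, 0, 0.0035], "roll": 0, "gripper": 0.01}, {"xyz": [0, 0, 0.0035], "roll": 0, "gripper": 0.01}]'

```text
clock: 16.65
position: [0.6281, 0.0497, 0.0243]
ee_rot: [0.705, -0.705, -0.06, 0.06]
force: [-0.4, -0.5, -1.0]
gripper_width: 0.0213
```

```bash
python3 rel.py;  python3 - <<'E'
from h import *
s=robot.camera('side')
cv2.imwrite('pics/s13.png',cv2.resize(s['pixels'][210:350,235:315],None,fx=5,fy=4.2,interpolation=cv2.INTER_CUBIC))
E
python3 rel.py
```

```text
t 16.65 pos [0.6281 0.0497 0.0243] F along/lat/z [-0.38 -0.45 -0.95] lat collar/tip mm 0.4 0.41 collar s 49.16 tip s 179.16 axis z 37.57
t 16.7 pos [0.6281 0.0497 0.0243] F along/lat/z [-0.55  0.82 -0.82] lat collar/tip mm 0.41 0.43 collar s 49.12 tip s 179.12 axis z 37.59
```

View pics/s13.png

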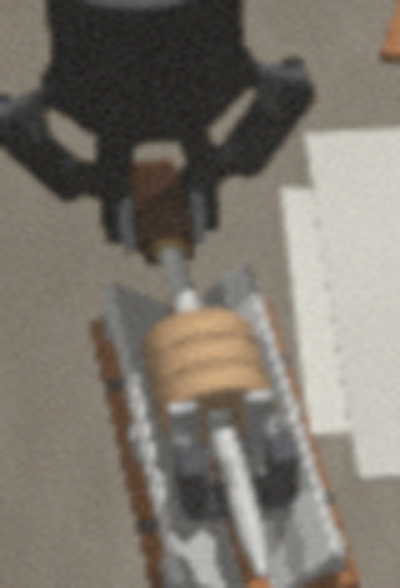

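send_rows --motion '[{"xyz": [-0.0003, 0, 0.001], "roll": 0, "gripper": 0.01}, {"xyz": [-0.0003, 0, 0.002], "roll": 0, "gripper": 0.01}, {"xyz": [-0.0003, 0, 0.003], "roll": 0, "gripper": 0.01}, {"xyz": [-0.0003, 0, 0.003], "roll": 0, "gripper": 0.01}]'

```text
clock: 17.1
position: [0.6274, 0.0525, 0.0243]
ee_rot: [-0.705, 0.705, 0.06, -0.06]
force: [0.5, -0.9, -0.8]
gripper_width: 0.0211
```

send_rows --motion '[{"xyz": [0, 0, 0.001], "roll": 0, "gripper": 0.01}, {"xyz": [0, 0, 0.002], "roll": 0, "gripper": 0.01}, {"xyz": [0, 0, 0.003], "roll": 0, "gripper": 0.01}, {"xyz": [0, 0, 0.003], "roll": 0, "gripper": 0.01}]'

```text
clock: 17.5
position: [0.627, 0.0548, 0.0244]
ee_rot: [-0.704, 0.705, 0.06, -0.06]
force: [1.1, -7.3, -0.2]
gripper_width: 0.0214
```

send_rows --motion '[{"xyz": [0, 0, 0.0008], "roll": 0, "gripper": 0.01}, {"xyz": [0, 0, 0.0015], "roll": 0, "gripper": 0.01}, {"xyz": [0, 0, 0.0015], "roll": 0, "gripper": 0.01}, {"xyz": [0, 0, 0.0015], "roll": 0, "gripper": 0.01}]'

```text
clock: 17.9
position: [0.6268, 0.0558, 0.0244]
ee_rot: [-0.704, 0.705, 0.06, -0.06]
force: [3.0, -8.7, 0.3]
gripper_width: 0.0211
```

```bash
python3 rel.py; python3 w.py w14; python3 - <<'E'
from h import *
s=robot.camera('side')
cv2.imwrite('pics/s14.png',cv2.resize(s['pixels'][210:350,235:315],None,fx=5,fy=4.2,interpolation=cv2.INTER_CUBIC))
E
python3 rel.py
```

```text
t 17.9 pos [0.6268 0.0558 0.0244] F along/lat/z [-9.05  1.44  0.32] lat collar/tip mm 0.19 0.16 collar s 55.35 tip s 185.35 axis z 37.58
17.9 [0.6268 0.0558 0.0244] [ 3.0044 -8.6558  0.3184] [-0.1685  0.9857 -0.0015] [ 0.0871  0.6191  1.759  -0.0021  0.7631 -0.0807] 0.0019942578041917255 0.021115338778331647
t 18.0 pos [0.6268 0.0558 0.0244] F along/lat/z [-10.2    0.19  -0.61] lat collar/tip mm 0.2 0.18 collar s 55.36 tip s 185.36 axis z 37.58
```

View pics/s14.png

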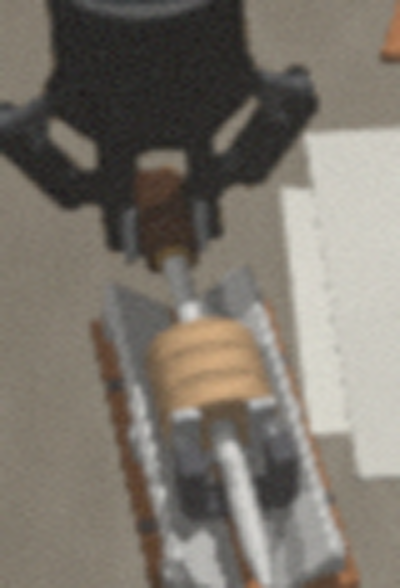

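View pics/w14.png

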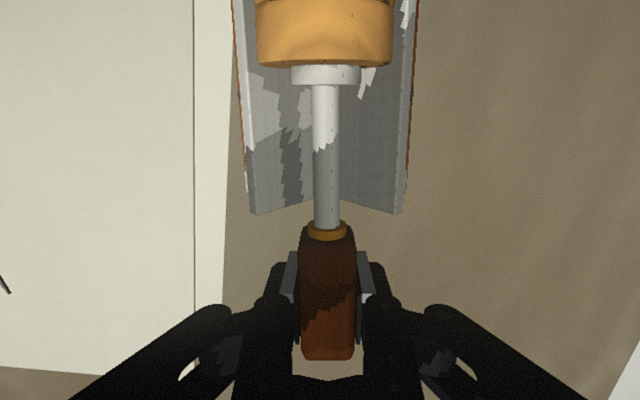

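send_rows --motion '[{"xyz": [0, 0, -0.001], "roll": 0, "gripper": 0.01}, {"xyz": [0, 0, -0.002], "roll": 0, "gripper": 0.01}, {"xyz": [0, 0, -0.003], "roll": 0, "gripper": 0.01}, {"xyz": [0, 0, -0.004], "roll": 0, "gripper": 0.01}, {"xyz": [0, 0, -0.004], "roll": 0, "gripper": 0.01}]'

```text
clock: 18.5
position: [0.6274, 0.0529, 0.0243]
ee_rot: [-0.705, 0.705, 0.06, -0.06]
force: [1.1, -3.6, -0.9]
gripper_width: 0.0211
```

```bash
python3 rel.py; python3 w.py w15 rod:.0376; python3 rel.py
```

```text
t 18.5 pos [0.6274 0.0529 0.0243] F along/lat/z [-3.78  0.47 -0.89] lat collar/tip mm 0.22 0.25 collar s 52.37 tip s 182.37 axis z 37.62
18.5 [0.6274 0.0529 0.0243] [ 1.1281 -3.6409 -0.8941] [-0.1681  0.9858 -0.0001] [ 0.0817  0.6196  1.7583 -0.0001  0.7635 -0.0871] 0.0031462776954931863 0.02108824155956217
rod [322.  67.] 0.83 [0.6117 0.1381 0.0376]
rod [328.4 285.8] 0.53 [0.6278 0.0571 0.0376]
t 18.6 pos [0.6273 0.0529 0.0243] F along/lat/z [-3.65  0.45 -0.04] lat collar/tip mm 0.2 0.22 collar s 52.45 tip s 182.45 axis z 37.62
```

send_rows --motion '[{"xyz": [0, 0, -0.0006], "roll": 0, "gripper": 0.01}, {"xyz": [0, 0, -0.0012], "roll": 0, "gripper": 0.01}, {"xyz": [0, 0, -0.0012], "roll": 0, "gripper": 0.01}, {"xyz": [0, 0, -0.0012], "roll": 0, "gripper": 0.01}]'

```text
clock: 19.0
position: [0.6273, 0.0521, 0.0242]
ee_rot: [0.705, -0.704, -0.06, 0.06]
force: [-0.2, -0.7, -0.1]
gripper_width: 0.0213
```

send_rows --motion '[{"xyz": [0, -0.001, 0], "roll": 0, "gripper": 0.01}, {"xyz": [0, -0.003, 0], "roll": 0, "gripper": 0.01}, {"xyz": [0, -0.005, 0], "roll": 0, "gripper": 0.01}, {"xyz": [0, -0.008, 0], "roll": 0, "gripper": 0.01}, {"xyz": [0, -0.011, 0], "roll": 0, "gripper": 0.01}, {"xyz": [0, -0.013, 0], "roll": 0, "gripper": 0.01}, {"xyz": [0, -0.013, 0], "roll": 0, "gripper": 0.01}]'

```text
clock: 19.7
position: [0.6277, 0.0518, 0.0377]
ee_rot: [0.705, -0.705, -0.06, 0.059]
force: [0.3, -0.4, -0.9]
gripper_width: 0.0212
```

```bash
python3 rel.py; python3 w.py w16; python3 - <<'E'
from h import *
s=robot.camera('side')
cv2.imwrite('pics/s16.png',cv2.resize(s['pixels'][210:350,235:315],None,fx=5,fy=4.2,interpolation=cv2.INTER_CUBIC))
E
python3 rel.py
```

```text
t 19.7 pos [0.6277 0.0518 0.0377] F along/lat/z [-0.5   0.26 -0.86] lat collar/tip mm 0.39 0.41 collar s 51.29 tip s 181.29 axis z 51.03
19.7 [0.6277 0.0518 0.0377] [ 0.342  -0.4492 -0.8613] [-0.1681  0.9858 -0.    ] [ 0.08    0.6002  1.7544  0.      0.7864 -0.0889] 0.0063985260842467345 0.02123369325409943
t 19.8 pos [0.6275 0.0518 0.0374] F along/lat/z [-0.31  0.26 -2.2 ] lat collar/tip mm 0.2 0.23 collar s 51.29 tip s 181.3 axis z 50.69
```

View pics/s16.png

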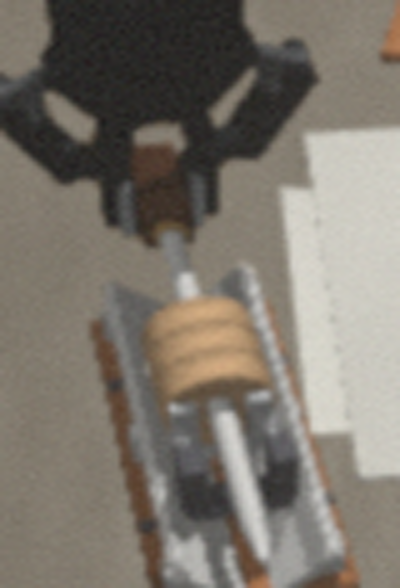

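View pics/w16.png

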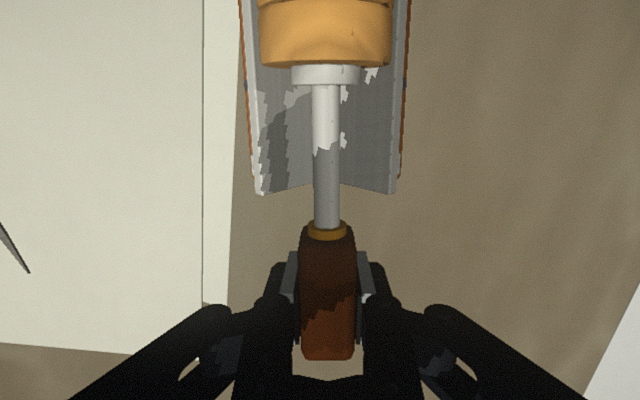

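send_rows --motion '[{"xyz": [0, -0.003, 0], "roll": 0, "gripper": 0.01}, {"xyz": [0, -0.009, 0], "roll": 0, "gripper": 0.01}, {"xyz": [0, -0.018, 0], "roll": 0, "gripper": 0.01}, {"xyz": [0, -0.03, 0], "roll": 0, "gripper": 0.01}, {"xyz": [0, -0.045, 0], "roll": 0, "gripper": 0.01}, {"xyz": [0, -0.06, 0], "roll": 0, "gripper": 0.01}, {"xyz": [0, -0.075, 0], "roll": 0, "gripper": 0.01}, {"xyz": [0, -0.087, 0], "roll": 0, "gripper": 0.01}, {"xyz": [0, -0.096, 0], "roll": 0, "gripper": 0.01}, {"xyz": [0, -0.102, 0], "roll": 0, "gripper": 0.01}, {"xyz": [0, -0.105, 0], "roll": 0, "gripper": 0.01}, {"xyz": [0, -0.105, 0], "roll": 0, "gripper": 0.01}]'

```text
clock: 21.0
position: [0.6275, 0.0518, 0.1424]
ee_rot: [0.705, -0.705, -0.06, 0.06]
force: [0.4, 0.4, -2.5]
gripper_width: 0.0211
```

```bash
python3 rel.py; python3 w.py w17; python3 - <<'E'
from h import *
s=robot.camera('side')
cv2.imwrite('pics/s17.png',cv2.resize(s['pixels'][160:310,220:320],None,fx=5,fy=4,interpolation=cv2.INTER_CUBIC))
# goal: tool pose when it held the rod in the stand, raised
a=np.radians(75.28)
print(goal([.4527,-.2903,.1416],[np.cos(a),np.sin(a)]))
E
python3 rel.py
```

```text
t 21.0 pos [0.6275 0.0518 0.1424] F along/lat/z [ 0.29  0.49 -2.5 ] lat collar/tip mm 0.14 0.17 collar s 51.3 tip s 181.3 axis z 155.69
21.0 [0.6275 0.0518 0.1424] [ 0.4303  0.371  -2.4989] [-0.1681  0.9858  0.    ] [ 0.08    0.4616  1.7043  0.      0.9756 -0.0889] 0.01058962661240932 0.021051582850822776
(array([-0.2295,  0.0003, -0.3079]), np.float64(24.399715948151048))
t 21.1 pos [0.6271 0.0518 0.1417] F along/lat/z [-0.47  0.39 -2.2 ] lat collar/tip mm -0.19 -0.17 collar s 51.33 tip s 181.33 axis z 155.05
```

View pics/s17.png

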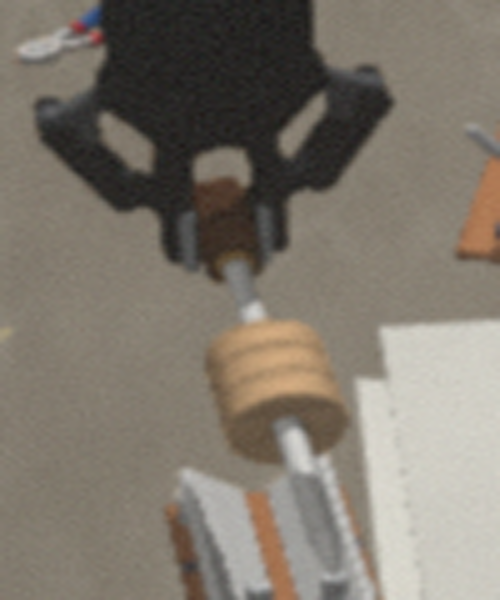

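View pics/w17.png

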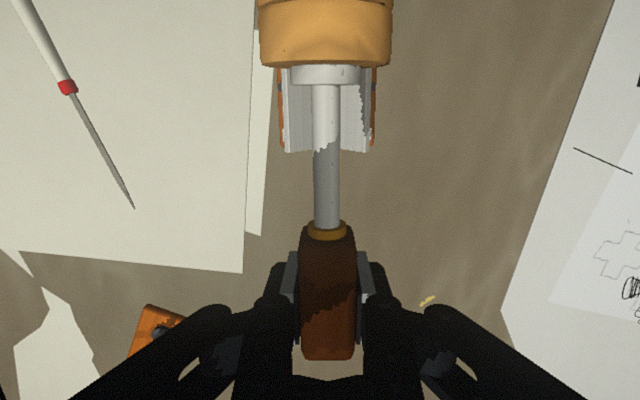

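send_rows --motion '[{"xyz": [-0.0024, 0, -0.0032], "roll": 0.5, "gripper": 0.01}, {"xyz": [-0.0078, 0, -0.0104], "roll": 1.6, "gripper": 0.01}, {"xyz": [-0.0161, 0, -0.0217], "roll": 3.4, "gripper": 0.01}, {"xyz": [-0.0275, 0, -0.0369], "roll": 5.8, "gripper": 0.01}, {"xyz": [-0.0413, 0, -0.0553], "roll": 8.8, "gripper": 0.01}, {"xyz": [-0.0562, 0, -0.0754], "roll": 12, "gripper": 0.01}, {"xyz": [-0.0712, 0, -0.0954], "roll": 15.1, "gripper": 0.01}, {"xyz": [-0.0849, 0, -0.1139], "roll": 18, "gripper": 0.01}, {"xyz": [-0.0963, 0, -0.1291], "roll": 20.5, "gripper": 0.01}, {"xyz": [-0.1047, 0, -0.1404], "roll": 22.2, "gripper": 0.01}, {"xyz": [-0.1112, 0, -0.1492], "roll": 23.6, "gripper": 0.01}, {"xyz": [-0.1148, 0, -0.154], "roll": 24.4, "gripper": 0.01}]'

```text
clock: 22.3
position: [0.5395, -0.1204, 0.1423]
ee_rot: [-0.701, 0.701, -0.091, 0.091]
force: [-0.3, -0.3, -0.8]
gripper_width: 0.0211
```

```bash
python3 - <<'E'
from h import *
a=np.radians(75.28)
print(goal([.4527,-.2903,.1416],[np.cos(a),np.sin(a)]))
E
```

```text
(array([-0.0403,  0.0007, -0.1865]), np.float64(-0.1430205224340459))
```

```bash
python3 - <<'E'
from h import *
import pickle
c=pickle.load(open('w5.pkl','rb'));T=np.array(c['tool_from_camera'])
def tool(col,row,y):
    d=T[:3,:3]@np.array([(col-c['cx'])/c['fx'],(row-c['cy'])/c['fy'],1]);o=T[:3,3];return (o+d*(y-o[1])/d[1])*1e3
print(tool(325,66,-.025),tool(325,84,-.025),tool(262,159,-.025),tool(388,159,-.025),tool(262,159,-.022),tool(388,159,-.022))
E
```

```text
[ -0.0982 -25.      86.4626] [ -0.1081 -25.      81.3927] [-20.5014 -25.      58.4701] [ 20.1909 -25.      58.476 ] [-21.0807 -22.      57.8864] [ 20.7276 -22.      57.8924]
```

send_rows --motion '[{"xyz": [-0.0008, 0, -0.004], "roll": 0, "gripper": 0.01}, {"xyz": [-0.0027, 0, -0.0127], "roll": 0, "gripper": 0.01}, {"xyz": [-0.0057, 0, -0.0263], "roll": 0, "gripper": 0.01}, {"xyz": [-0.0097, 0, -0.0448], "roll": 0, "gripper": 0.01}, {"xyz": [-0.0145, 0, -0.067], "roll": 0, "gripper": 0.01}, {"xyz": [-0.0198, 0, -0.0913], "roll": 0, "gripper": 0.01}, {"xyz": [-0.025, 0, -0.1156], "roll": 0, "gripper": 0.01}, {"xyz": [-0.0298, 0, -0.138], "roll": 0, "gripper": 0.01}, {"xyz": [-0.0338, 0, -0.1564], "roll": 0, "gripper": 0.01}, {"xyz": [-0.037, 0, -0.17], "roll": 0, "gripper": 0.01}, {"xyz": [-0.039, 0, -0.18], "roll": 0, "gripper": 0.01}, {"xyz": [-0.0403, 0, -0.1845], "roll": 0, "gripper": 0.01}]'

```text
clock: 23.5
position: [0.454, -0.2882, 0.1423]
ee_rot: [-0.701, 0.701, -0.091, 0.091]
force: [0.7, 0.4, -0.8]
gripper_width: 0.0214
```

send_rows --motion '[{"xyz": [0, 0, 0], "roll": 0, "gripper": 0.01}, {"xyz": [0, 0, 0], "roll": 0, "gripper": 0.01}]'

```text
clock: 23.7
position: [0.4545, -0.2871, 0.1423]
ee_rot: [0.701, -0.701, 0.091, -0.091]
force: [-0.5, -0.6, -0.8]
gripper_width: 0.0213
```

```bash
python3 w.py w18 stand_seat:.075 rod:.155; python3 - <<'E'
from h import *
s=robot.camera('side');t=robot.camera('top')
cv2.imwrite('pics/s18.png',cv2.resize(s['pixels'][90:240,250:400],None,fx=4,fy=4,interpolation=cv2.INTER_CUBIC))
cv2.imwrite('pics/t18.png',cv2.resize(t['pixels'][190:260,300:430],None,fx=6,fy=6,interpolation=cv2.INTER_CUBIC))
a=np.radians(75.28)
for i in range(1): print(goal([.4527,-.2903,.1416],[np.cos(a),np.sin(a)]))
E
```

```text
23.7 [ 0.4545 -0.2871  0.1423] [-0.4736 -0.5734 -0.796 ] [0.2539 0.9672 0.0002] [-0.5663  0.3357  1.9069  0.0003  0.8991 -0.3098] 0.0070877587550258825 0.021256655955459145
rod [322.4  66.9] 0.69 [ 0.4756 -0.2028  0.155 ]
(array([-0.001 ,  0.0007, -0.0036]), np.float64(0.04068018708353539))
```

View pics/w18.png

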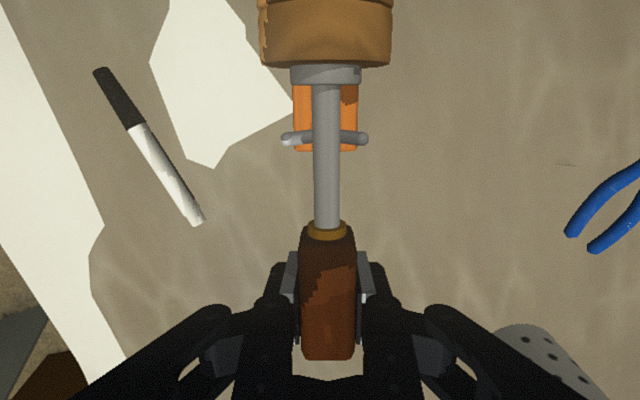

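View pics/s18.png

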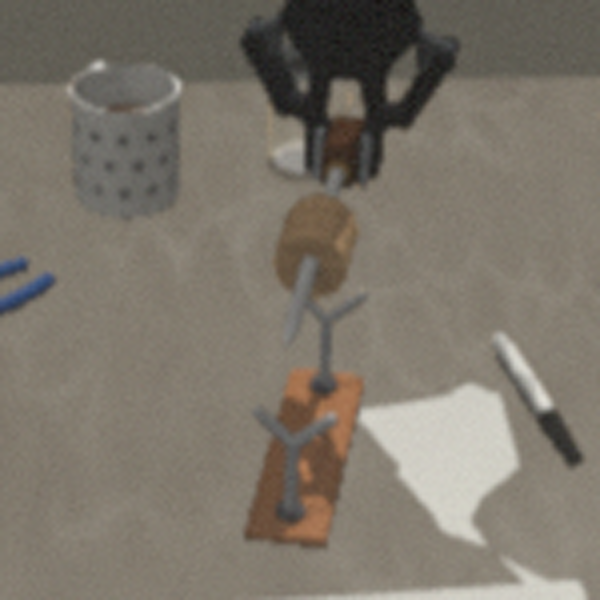

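View pics/t18.png

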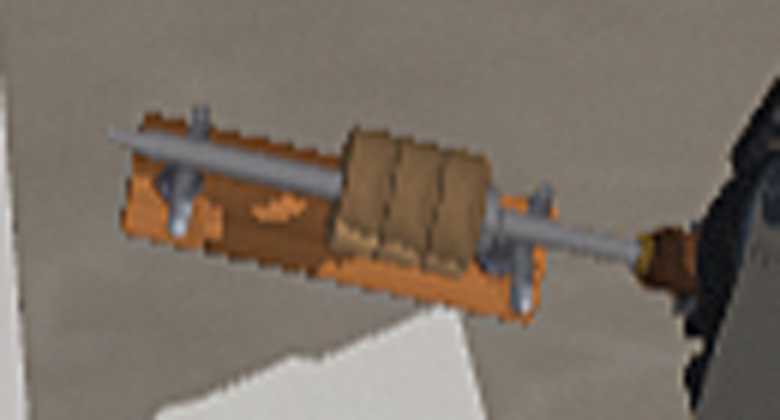

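send_rows --motion '[{"xyz": [-0.0005, 0.003, 0.001], "roll": 0, "gripper": 0.01}, {"xyz": [-0.001, 0.01, 0.002], "roll": 0, "gripper": 0.01}, {"xyz": [-0.001, 0.02, 0.0025], "roll": 0, "gripper": 0.01}, {"xyz": [-0.001, 0.032, 0.0025], "roll": 0, "gripper": 0.01}, {"xyz": [-0.001, 0.044, 0.0025], "roll": 0, "gripper": 0.01}, {"xyz": [-0.001, 0.055, 0.0025], "roll": 0, "gripper": 0.01}, {"xyz": [-0.001, 0.063, 0.0025], "roll": 0, "gripper": 0.01}, {"xyz": [-0.001, 0.069, 0.0025], "roll": 0, "gripper": 0.01}, {"xyz": [-0.001, 0.072, 0.0025], "roll": 0, "gripper": 0.01}, {"xyz": [-0.001, 0.072, 0.0025], "roll": 0, "gripper": 0.01}]'

```text
clock: 24.95
position: [0.4539, -0.2848, 0.07]
ee_rot: [0.701, -0.701, 0.091, -0.09]
force: [0.5, -0.6, -1.0]
gripper_width: 0.0214
```

```bash
python3 w.py w19; python3 - <<'E'
from h import *
s=robot.camera('side');t=robot.camera('top')
cv2.imwrite('pics/s19.png',cv2.resize(s['pixels'][130:230,300:380],None,fx=7,fy=6,interpolation=cv2.INTER_CUBIC))
cv2.imwrite('pics/t19.png',cv2.resize(t['pixels'][190:260,300:430],None,fx=6,fy=6,interpolation=cv2.INTER_CUBIC))
a=np.radians(75.28)
print(goal([.4527,-.2903,.062],[np.cos(a),np.sin(a)]))
E
```

```text
24.95 [ 0.4539 -0.2848  0.07  ] [ 0.4988 -0.6162 -0.9774] [0.2541 0.9672 0.0001] [-0.5631  0.4427  1.9527  0.      0.7466 -0.3062] 0.012700656249191465 0.021367683683125346
(array([-0.0002,  0.0087, -0.0055]), np.float64(0.001590422506164096))
```

View pics/w19.png

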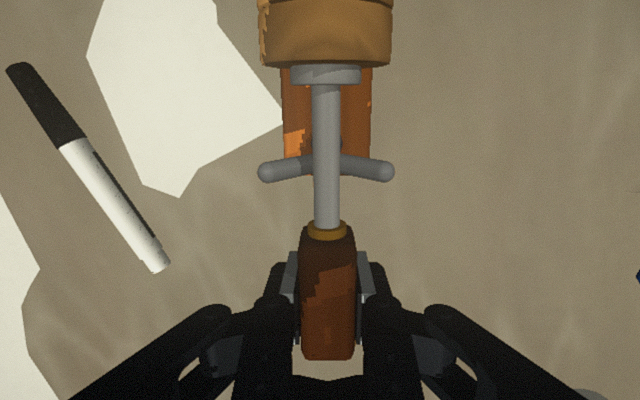

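View pics/s19.png

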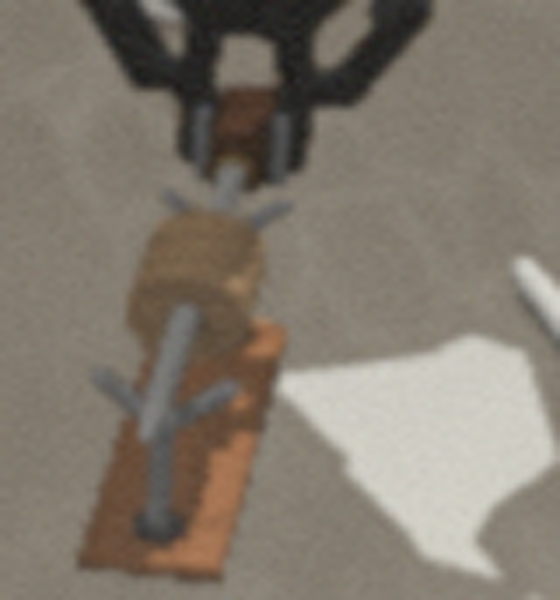

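View pics/t19.png

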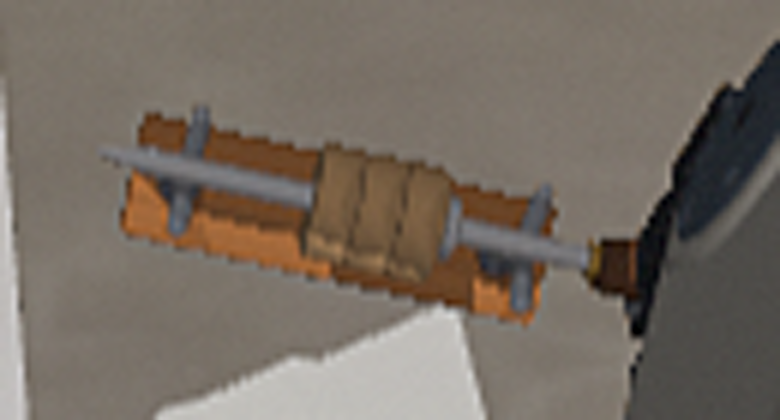

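send_rows --motion '[{"xyz": [0, 0.002, 0], "roll": 0, "gripper": 0.01}, {"xyz": [0, 0.004, 0], "roll": 0, "gripper": 0.01}, {"xyz": [0, 0.006, 0], "roll": 0, "gripper": 0.01}, {"xyz": [0, 0.0065, 0], "roll": 0, "gripper": 0.01}, {"xyz": [0, 0.0065, 0], "roll": 0, "gripper": 0.01}]'

```text
clock: 25.6
position: [0.4539, -0.2848, 0.0636]
ee_rot: [0.701, -0.701, 0.091, -0.09]
force: [-0.2, 0.4, -1.9]
gripper_width: 0.0212
```

```bash
python3 -c "
from h import *
o=robot.get_obs();print(o['position'],o['force'],o['wrist_torque'])"
```

```text
[ 0.4539 -0.2848  0.0636] [-0.1972  0.441  -1.9151] [-0.0442  0.055   0.0161]
```

send_rows --motion '[{"xyz": [0, 0.0008, 0], "roll": 0, "gripper": 0.01}, {"xyz": [0, 0.0012, 0], "roll": 0, "gripper": 0.01}, {"xyz": [0, 0.0012, 0], "roll": 0, "gripper": 0.01}, {"xyz": [0, 0.0012, 0], "roll": 0, "gripper": 0.01}]'

```text
clock: 26.0
position: [0.4539, -0.2848, 0.0626]
ee_rot: [0.701, -0.701, 0.091, -0.091]
force: [-0.7, 0.6, -1.1]
gripper_width: 0.0213
```

```bash
python3 -c "
from h import *
o=robot.get_obs();print(o['position'],o['force'],o['wrist_torque'])"
```

```text
[ 0.4539 -0.2848  0.0626] [-0.716   0.606  -1.1455] [-0.1217  0.0961  0.0029]
```

send_rows --motion '[{"xyz": [0, 0.0008, 0], "roll": 0, "gripper": 0.01}, {"xyz": [0, 0.0008, 0], "roll": 0, "gripper": 0.01}, {"xyz": [0, 0.0008, 0], "roll": 0, "gripper": 0.01}]'

```text
clock: 26.3
position: [0.454, -0.2849, 0.062]
ee_rot: [-0.701, 0.701, -0.091, 0.091]
force: [-2.1, 0.2, 4.5]
gripper_width: 0.0214
```

```bash
python3 -c "
from h import *
o=robot.get_obs();print(o['position'],o['force'],o['wrist_torque'])"
```

```text
[ 0.454  -0.2849  0.062 ] [-2.1361  0.2453  4.4614] [0.1634 0.224  0.1329]
```

send_rows --motion '[{"xyz": [0, -0.0003, 0], "roll": 0, "gripper": 0.01}, {"xyz": [0, -0.0003, 0], "roll": 0, "gripper": 0.03}, {"xyz": [0, -0.0003, 0], "roll": 0, "gripper": 0.045}, {"xyz": [0, -0.0003, 0], "roll": 0, "gripper": 0.06}, {"xyz": [0, -0.0003, 0], "roll": 0, "gripper": 0.085}, {"xyz": [0, -0.0003, 0], "roll": 0, "gripper": 0.085}, {"xyz": [0, -0.0003, 0], "roll": 0, "gripper": 0.085}, {"xyz": [0, -0.0003, 0], "roll": 0, "gripper": 0.085}, {"xyz": [0, -0.0003, 0], "roll": 0, "gripper": 0.085}, {"xyz": [0, -0.0003, 0], "roll": 0, "gripper": 0.085}]'

```text
clock: 27.3
position: [0.454, -0.2848, 0.0621]
ee_rot: [0.701, -0.701, 0.091, -0.091]
force: [0.7, -0.3, 0.7]
gripper_width: 0.085
```

```bash
python3 w.py w20; python3 - <<'E'
from h import *
s=robot.camera('side');t=robot.camera('top')
cv2.imwrite('pics/s20.png',cv2.resize(s['pixels'][130:230,300:380],None,fx=7,fy=6,interpolation=cv2.INTER_CUBIC))
E
```

```text
27.3 [ 0.454  -0.2848  0.0621] [ 0.7261 -0.3242  0.7361] [0.2542 0.9672 0.    ] [-0.5632  0.4555  1.9562  0.      0.7299 -0.3062] 0.002229307031190543 0.08497995446511657
```

View pics/w20.png

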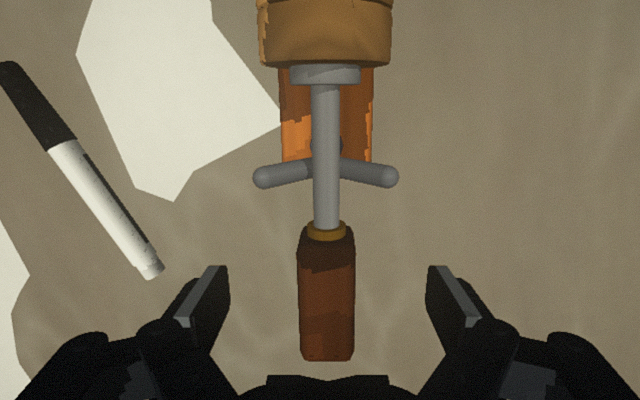

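View pics/s20.png

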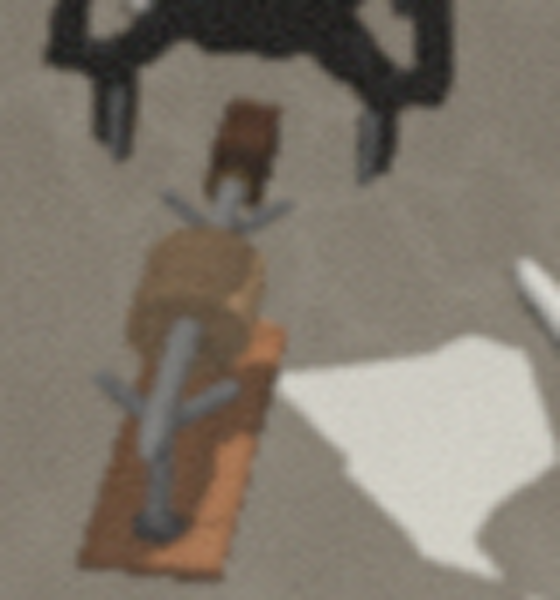

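send_rows --motion '[{"xyz": [0, -0.005, 0], "roll": 0, "gripper": 0.085}, {"xyz": [0, -0.015, 0], "roll": 0, "gripper": 0.085}, {"xyz": [0, -0.035, 0], "roll": 0, "gripper": 0.085}, {"xyz": [0, -0.065, 0], "roll": 0, "gripper": 0.085}, {"xyz": [0, -0.1, 0], "roll": 0, "gripper": 0.085}, {"xyz": [0, -0.13, 0], "roll": 0, "gripper": 0.085}, {"xyz": [0, -0.15, 0], "roll": 0, "gripper": 0.085}, {"xyz": [0, -0.165, -0.02], "roll": 0, "gripper": 0.085}, {"xyz": [0, -0.17, -0.05], "roll": 0, "gripper": 0.085}, {"xyz": [0, -0.17, -0.06], "roll": 0, "gripper": 0.085}, {"xyz": [0, -0.17, -0.06], "roll": 0, "gripper": 0.085}]'

```text
clock: 28.55
position: [0.4384, -0.3437, 0.2325]
ee_rot: [-0.701, 0.701, -0.091, 0.091]
force: [-0.2, 0.4, -0.0]
gripper_width: 0.085
```

```bash
python3 w.py w21 rod:.075 stand_seat:.075; python3 - <<'E'
from h import *
s=robot.camera('side');t=robot.camera('top')
cv2.imwrite('pics/s21.png',cv2.resize(s['pixels'][130:230,300:380],None,fx=7,fy=6,interpolation=cv2.INTER_CUBIC))
cv2.imwrite('pics/t21.png',cv2.resize(t['pixels'][190:260,300:430],None,fx=6,fy=6,interpolation=cv2.INTER_CUBIC))
E
```

```text
28.55 [ 0.4384 -0.3437  0.2325] [-0.162   0.3936 -0.0255] [ 0.2559  0.9667 -0.0002] [-0.6676  0.2545  1.7877 -0.      1.0988 -0.4088] 0.029337793567129594 0.08496115857982484
```

View pics/w21.png

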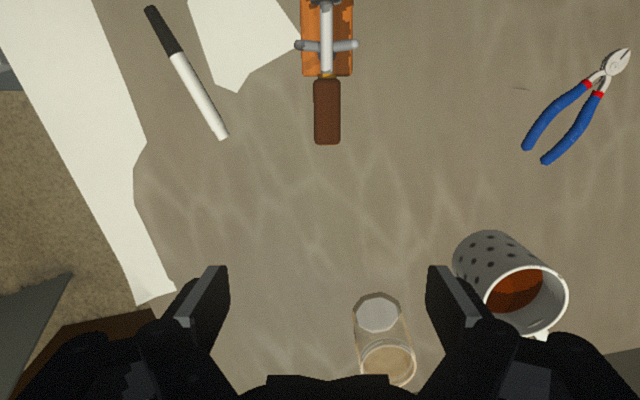

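View pics/s21.png

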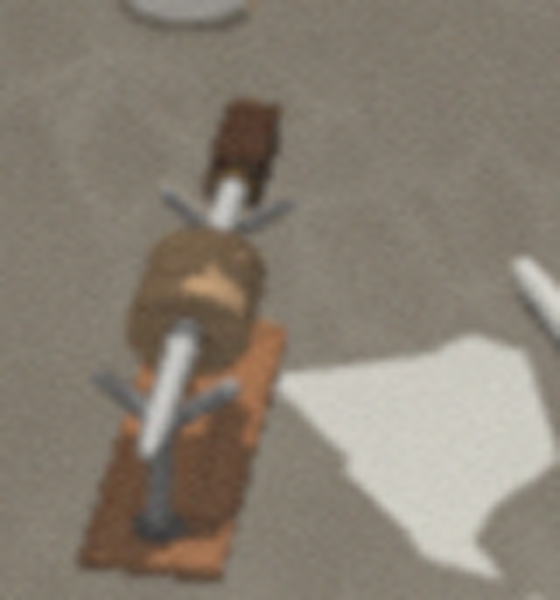

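View pics/t21.png

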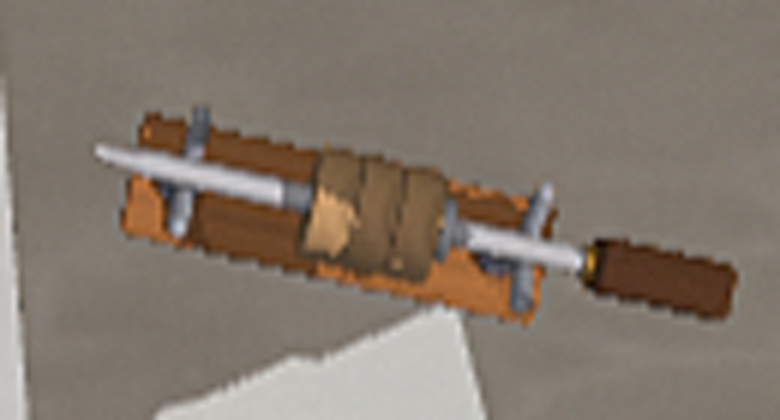

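```bash
python3 -c "
from bench import robot
print(robot.finish_job(), robot.get_obs()['clock'])"
```

```text
the job is handed in; nothing more can be done
the job is handed in; nothing more can be done
```

I finished the task and handed it in at about 29 s of the 61 s allowed. No verdict was reported.

- **Threading and pressing:** I took the rod off the stand by its handle and threaded all three wheels without pushing any aside. I pushed until the end stop gave way. The wrist force read 9 to 10 N along the rod, which is about 4 mm of spring travel and well short of bottoming.
- **Lift and return:** I eased the push back to about 1 N, lifted the three wheels as a stack, carried them level to the stand and lowered the rod until the forks took its weight. Then I opened the gripper and withdrew.
- **Last checks:** The side and top pictures show the rod in both V forks, with the wheels together against the collar and the robot clear. From the wrist picture at release, the collar sits about 2 mm from its seat mark, within the 10 mm allowed.
- **What did not check out:** In the last wrist view the networks found neither the rod nor the seat, because most of the stand was out of frame. The final placing therefore rests on the pictures and the earlier measurements. The first move call was refused because I left out the gripper value, and nothing moved.

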